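Pack a souvenir crate in two layers

TASK

Pack the souvenir crate in layers: lay the green gift box flat, white panel up, on the crate's floor, then take the divider board off the sloped stand by its red handle and lay it level on the ledges inside the crate over the box, then stand the blue tin, lid up, on the divider beside the handle. Set each thing down gently rather than dropping it, let go of everything, and do not disturb the stone, the lantern or the jar of pens.

Things in the scene. Friction and masses are not known exactly. Their poses are not given: they have to be found in the camera images.
- crate: fixed open slatted light-wood crate, long side along x. Inside 220 x 150 mm (x, y), walls 8, floor 6 mm thick, rim 100 mm above the table. Dark ledge blocks across both inner x ends, 16 mm deep in x, tops 50 mm above the table; floor bay between them 188 x 150 mm. Corner battens are outside only. Origin: centre of its underside, on the table; z up
- stand: fixed dark-wood display stand, 226 x 150 mm board sloping 35 degrees, rising towards its +x (away from the robot at yaw 0). Lip at the low edge 14 mm above the sloped face. The divider lies on it at the start, low x end at the lip. Origin: centre of its underside; middle of the sloped face 85 mm above it, high edge about 150 mm
- divider_handle (a point): grip point of the loose plywood divider, 210 x 141 x 6 mm (x, y, z), 0.16 kg, with a red bar handle mid-plate on top, 12 mm thick in x, 60 long in y, 40 tall. Point: inside the handle, 22 mm above the plate's top face, 28 above its underside; 78 mm above the table once on the crate's ledges. z: plate normal, up. Starts leaning 35 degrees. Play in the crate: 5 mm at each x end, 4.5 at each y side
- gift_box_mid (a point): centre of the loose green carton with a white panel on top (+z) and a yellow band, 130 x 60 x 40 mm (x, y, z), about 0.22 kg; 20 mm above its underside
- tin_mid (a point): centre of the loose round blue tin with a silver lid (blue disc on top), 64 mm diameter (body 62), 42 mm tall, about 0.2 kg; 21 mm above its underside, z up towards the lid. Standing on the divider in the crate it is 77 mm above the table
- stone_mid (a point): centre of a painted grey beach stone, 108 mm across, 43 mm tall, 0.5 kg; to be left alone
- lantern: small black lantern with amber glass, 90 mm across, 138 mm tall; origin at the centre of its underside; to be left alone
- pen_jar: white jar, 72 mm across and 85 mm tall, with pens standing up to 145 mm; origin at the centre of its underside; to be left alone
Things that resemble listed ones, but are neither listed nor needed, are in the scene too. Of the things that look like the part that bears tin_mid, take the one that is farthest to the robot's left at the start.

How it is judged:
By the outcome, as a careful person would: the job done as asked, in the order asked, and still so for the second after the job is handed in, with the robot touching nothing.
It also fails if it takes over 72 s, if anything falls off the work surface, if the arm or the gripper's body presses on something with over 40 N, if the wrist force passes 120 N, or if a joint passes its speed limit or range.

ROBOT

A 6-joint arm with a two-finger parallel gripper is mounted at the origin on the work surface. World frame = base frame: x ahead of the robot, y to its left, z up, the work surface at z = 0. Lengths are in m, angles in rad, forces in N, time in s.
With the tool pointing down it reaches from about 0.375 to 0.825 m from the base axis. Payload 5.5 kg.
Tool frame: the origin (TCP) lies at the very end of the fingers, on their centre line; the grasp point (between the pads) lies 19 mm behind it (env.grip_depth is the distance from the TCP to the grasp point, in m); z points along the fingers, y is the direction in which the jaws open and shut (so a half turn about z gives the same grasp; the last joint's range is limited). The gripper opens to 85 mm and grips with 20 to 120 N. Pads are 22 mm wide; open, the fingers measure 114 mm over their backs; the gripper's body (76 mm by 85 mm) begins 54 mm behind the grasp point. The pads swing forward as they close: fully open they stand 13 mm farther back than shut.
Start: joints at [-1.139, 0.314, -0.047, 1.21, 0, 1.571], TCP at [0.251, -0.545, 0.193] pointing down, gripper open.
Joint ranges: [-2.67, 2.67], [-0.69, 1.73], [-1.03, 1.25], [-2.08, 2.16], [-1.42, 1.45], [-3.14, 3.14]. Speed limits (rad/s): [2.39, 2.39, 3.01, 3.14, 3.14, 3.14].

INTERFACE

Orientations are given as a unit quaternion [x, y, z, w].
In Python, from plant import telemetry, optics, order, env gives the robot as it stands.
- The arm moves only by the shell command python3 -m jog 'ROWS' [OPENING] [FORCE]. ROWS is JSON, a list of rows, each a list of 4 numbers: the shift along the tool's x, y, z in cm, then the turn about the tool's z in rad. A call has exactly 8 rows; each row is the pose to reach, as a shift and turn from the pose commanded when the call began, along the tool's axes at that moment; what a row does not reach only later rows make up. A row lasts 1/8 s, in which the tool goes at most 62.5 mm and 10.7 degrees, less where a joint would pass 70% of its speed; a pose out of reach is approached as far as the arm can. A call with a gripper value outside its range is refused whole. OPENING is the finger opening in cm, from 0 to 8.54, set as the call begins (- or left out, the last holds). The fingers move at their own pace and stop on an object; FORCE is the grip in N (left out, the last holds). Time passes only in rows, so rows that repeat a pose let the fingers close, or fill a call up. It gives the time, the measured TCP pose, the force and the opening at its end, in the units of the state.
- telemetry.state(): the state, without advancing time (a new reading comes with each control period).
- optics.camera(name): name is "scene" or "top"; returns a dict with "color" (480x640x3 uint8, red, green, blue), "depth" (480x640 float32, m along the optical axis (not along the pixel's ray), 0 where there is no reading), "vertical_fov" (degrees; the focal length in pixels is half the picture's height over the tangent of half this angle, whatever the lens; pixels are square), "cx", "cy" (the principal point, pixels), "dist_coeffs" ([k1, k2, p1, p2, k3] as OpenCV has them; the pictures are not rectified), "world_from_camera" (4x4, takes a point from camera to world coordinates). Camera axes: x right, y down, z forward; pixel columns grow to the right and rows downward; lengths in m; the calibration is good to about 2 mm. A picture is of the moment at which its call begins.
- order.sign_off(): hands the job in, once; it reports no verdict.
The state is a dict: "time": time; "joints": joint angles; "joint_vel": joint speeds; "tau": joint torques, N m; "eef_pos": TCP position; "eef_rot": TCP orientation; "ft_force": force on the tool from outside, world axes, zero at the start; "ft_torque": the same for the moment, N m; "finger_gap": finger opening in m.
Only numpy, scipy, OpenCV 4.12 (cv2) and the standard library are available. Lean on these libraries where they do the work, as an engineer would, in place of code of your own. Each camera call takes 0.05 s, during which the arm holds its last target.

## Working session

There is one attempt and no reset: what is moved stays moved. The work goes in short steps, Python scripts to look and compute and a shell command to move; the robot and the scene stay as the last step left them, time stands still between calls to the robot, and variables do not carry over. Pictures are saved under pics/ and viewed, and the job is handed in when it is done.

```bash
ls; mkdir -p pics
cat > h.py <<'E'
import numpy as np, cv2, pickle
from plant import telemetry, optics, order, env
def shot(name,tag):
    c=optics.camera(name); cv2.imwrite(f'pics/{tag}.png',c['color'][:,:,::-1]); pickle.dump(c,open(f'pics/{tag}.pkl','wb')); return c
def load(tag): return pickle.load(open(f'pics/{tag}.pkl','rb'))
def K(c):
    f=240/np.tan(np.radians(c['vertical_fov'])/2); return np.array([[f,0,c['cx']],[0,f,c['cy']],[0,0,1]])
def rays(c,uv):
    uv=np.asarray(uv,float).reshape(-1,1,2)
    n=cv2.undistortPoints(uv,K(c),np.array(c['dist_coeffs'],float)).reshape(-1,2)
    d=np.c_[n,np.ones(len(n))]; T=np.array(c['world_from_camera'])
    return T[:3,3], d@T[:3,:3].T
def onplane(c,uv,z):
    o,d=rays(c,uv); return o+d*((z-o[2])/d[:,2])[:,None]
def cloud(c):
    v,u=np.mgrid[0:480,0:640]; o,d=rays(c,np.c_[u.ravel(),v.ravel()])
    p=o+d*c['depth'].reshape(-1,1); p[c['depth'].ravel()==0]=np.nan
    return p.reshape(480,640,3)
E
python3 - <<'E'
from h import *
for n in('scene','top'):
    c=shot(n,n+'0'); print(n,c['vertical_fov'],c['cx'],c['cy'],c['dist_coeffs'],np.round(c['world_from_camera'],3).tolist())
print(telemetry.state())
print(env.grip_depth)
E
```

```text
pics
scene 54.301346204591695 319.1945875330588 242.62969006614884 [-0.08767495  0.          0.          0.          0.        ] [[0.237, 0.691, -0.682, 1.299], [0.971, -0.178, 0.156, -0.279], [-0.013, -0.7, -0.714, 0.861], [0.0, 0.0, 0.0, 1.0]]
top 56.06541975111132 320.77523957240965 240.1355372108123 [-0.06312343  0.          0.          0.          0.        ] [[-0.014, -0.981, 0.193, 0.362], [-1.0, 0.019, 0.023, -0.128], [-0.027, -0.193, -0.981, 1.131], [0.0, 0.0, 0.0, 1.0]]
{'time': 0.1, 'joints': array([-1.13899382e+00,  3.14187140e-01, -4.79877114e-02,  1.21018610e+00,
       -4.26141001e-06,  1.57077342e+00]), 'joint_vel': array([-0.00148208, -0.00296147,  0.00050572,  0.00048712,  0.00044045,
       -0.00033887]), 'tau': array([-4.56853204e-04, -5.40766239e+01,  3.40540981e+01,  1.11135907e-02,
       -7.45734542e-05,  3.17473514e-06]), 'eef_pos': array([ 0.25086094, -0.54440157,  0.19269795]), 'eef_rot': array([ 9.76780965e-01,  2.14238966e-01, -1.69665912e-04, -7.63696978e-04]), 'ft_force': array([-0.46384681, -0.09983009, -0.69355832]), 'ft_torque': array([0.02754183, 0.0381225 , 0.01044597]), 'finger_gap': 0.0855331279025303}
0.0187
```

View pics/scene0.png

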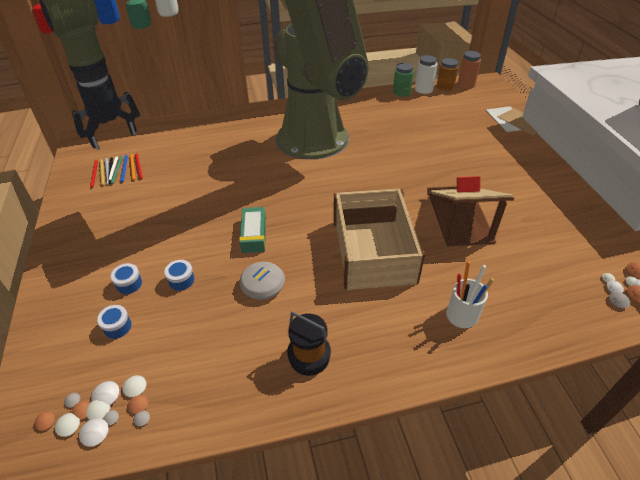

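View pics/top0.png

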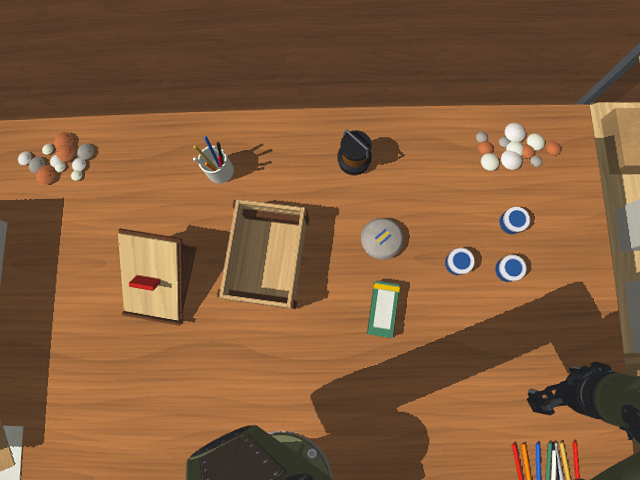

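Run:
```python
from h import *
for n in('top0','scene0'):
    c=load(n);P=cloud(c);hsv=cv2.cvtColor(c['color'],cv2.COLOR_RGB2HSV)
    H,S,V=hsv[...,0],hsv[...,1],hsv[...,2]
    Z=P[...,2]; on=(P[...,0]>.2)&(P[...,0]<.95)&(np.abs(P[...,1])<.75)
    def comps(m,name,amin=40):
        nn,l,st,ce=cv2.connectedComponentsWithStats((m&on).astype(np.uint8))
        for i in range(1,nn):
            if st[i,4]>=amin:
                q=P[l==i]; print(n,name,st[i],np.round(ce[i]),'med',np.round(np.nanmedian(q,0),3),'z95',np.round(np.nanpercentile(q[:,2],[5,95]),3))
    comps((H>100)&(H<125)&(S>120)&(V>60)&(Z>.03)&(Z<.06),'blue')
    comps((H>65)&(H<95)&(S>80)&(V>40),'green')
    comps((V>170)&(S<50)&(Z>.025)&(Z<.05),'white')
    comps(((H<5)|(H>174))&(S>150)&(V>80)&(Z>.08),'red')
    comps((S<60)&(Z>.02)&(Z<.06)&(V>60),'stone')
    cv2.imwrite(f'pics/{n}_crop.png',cv2.resize(c['color'][170:320,340:560,::-1] if n[0]=='t' else c['color'][210:360,80:300,::-1],None,fx=3.4,fy=3.4))
c=load('top0')
cv2.imwrite('pics/stand.png',cv2.resize(c['color'][180:340,90:330,::-1],None,fx=3.3,fy=3.3,interpolation=cv2.INTER_CUBIC))
```

```text
top0 blue [509 211  17  16 207] [517. 218.] med [ 0.622 -0.591  0.042] z95 [0.039 0.045]
top0 blue [453 252  17  17 219] [461. 260.] med [ 0.52  -0.444  0.042] z95 [0.039 0.046]
top0 blue [505 259  17  17 220] [513. 267.] med [ 0.5   -0.569  0.042] z95 [0.04  0.046]
top0 green [367 289  31  49 471] [381. 318.] med [ 0.377 -0.235  0.04 ] z95 [0.036 0.043]
top0 white [504 207  26  25 258] [516. 219.] med [ 0.618 -0.586  0.041] z95 [0.038 0.044]
top0 white [361 224  24  32 393] [372. 242.] med [ 0.566 -0.227  0.037] z95 [0.029 0.043]
top0 white [448 248  26  26 266] [460. 261.] med [ 0.516 -0.438  0.042] z95 [0.036 0.045]
top0 white [499 255  27  26 290] [512. 267.] med [ 0.498 -0.564  0.042] z95 [0.037 0.045]
top0 white [373 289  22  40 639] [384. 309.] med [ 0.406 -0.251  0.04 ] z95 [0.037 0.044]
top0 red [129 276  31  15 307] [144. 283.] med [0.469 0.304 0.118] z95 [0.1   0.126]
top0 stone [508 125  16  14 134] [516. 131.] med [ 0.864 -0.621  0.022] z95 [0.02  0.027]
top0 stone [ 79 145  10  10  41] [ 83. 149.] med [0.844 0.539 0.021] z95 [0.02  0.024]
top0 stone [505 152  15  13 121
[... 2178 characters left out ...]
 15  89] [471. 296.] med [0.764 0.184 0.045] z95 [0.025 0.058]
scene0 stone [614 292  14  13  74] [621. 297.] med [0.843 0.538 0.021] z95 [0.02  0.024]
scene0 stone [448 296  34  28 385] [462. 314.] med [0.806 0.144 0.041] z95 [0.022 0.059]
scene0 stone [ 97 305  31  26 374] [113. 319.] med [ 0.635 -0.585  0.043] z95 [0.032 0.046]
scene0 stone [126 377  15  15 108] [133. 383.] med [ 0.784 -0.546  0.021] z95 [0.02  0.024]
scene0 stone [ 88 382  27  34 401] [101. 396.] med [ 0.798 -0.608  0.023] z95 [0.02  0.026]
scene0 stone [ 57 416  17  14 102] [ 65. 423.] med [ 0.842 -0.675  0.021] z95 [0.02  0.024]
scene0 stone [ 81 420  23  22 328] [ 92. 430.] med [ 0.868 -0.621  0.023] z95 [0.021 0.026]
```

View pics/top0_crop.png

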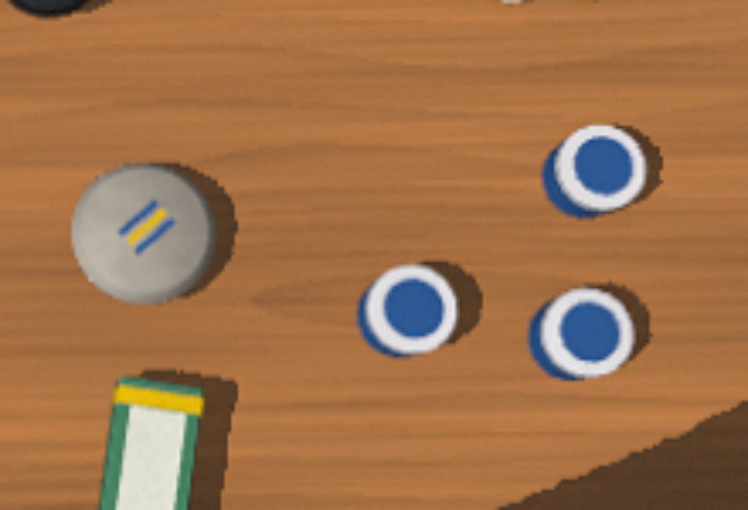

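View pics/stand.png

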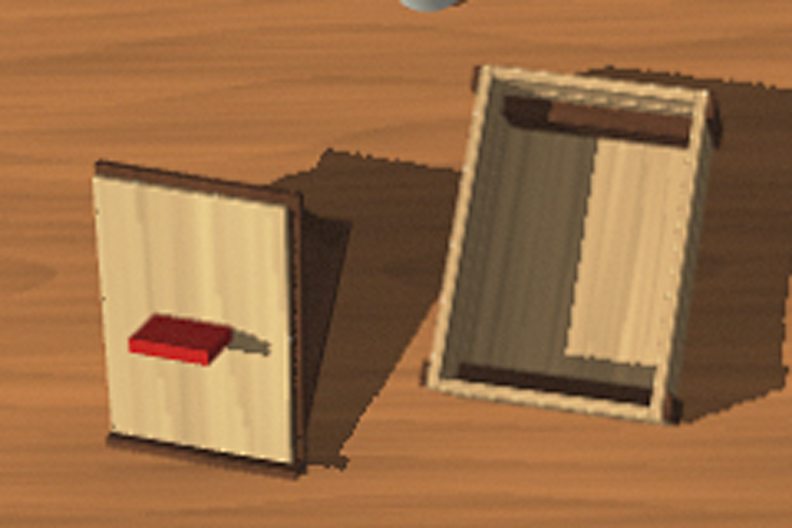

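The top crop shows three blue tins with silver lids, at top-view pixels (460,262), (512,268) and (515,220). The one at (460,262) has the largest y (-0.44), so it is farthest to the robot's left and is the one to take. The green box is at (384,309). Next I measure the exact poses.

Run:
```python
from h import *
for n in('top0','scene0'):
    c=load(n);P=cloud(c);hsv=cv2.cvtColor(c['color'],cv2.COLOR_RGB2HSV);H,S,V=[hsv[...,i] for i in range(3)]
    X,Y,Z=[P[...,i] for i in range(3)]
    # box top: points z>.034 near
    m=(np.hypot(X-.41,Y+.25)<.085)&(Z>.034)&(Z<.055)&((((H>65)&(H<95)))|(S<60)|((H>20)&(H<35)&(S>150)&(V>150)))
    uv=np.argwhere(m)[:,::-1]; q=onplane(c,uv,.04)
    r=cv2.minAreaRect((q[:,:2]*1000).astype(np.float32)); print(n,'box rect mm',r)
    # disc
    for cx,cy in[(.518,-.444)]:
        m=(np.hypot(X-.518,Y+.442)<.04)&(Z>.033)&(Z<.055)
        uv=np.argwhere(m)[:,::-1];q=onplane(c,uv,.042); r=cv2.minEnclosingCircle((q[:,:2]*1000).astype(np.float32)); print('tin',r, q.mean(0))
        m&=(H>100)&(H<125)&(S>120); uv=np.argwhere(m)[:,::-1];q=onplane(c,uv,.042);print('disc',q.mean(0),q.min(0),q.max(0))
    # divider plate: light wood points near handle
    m=(np.hypot(X-.47,Y-.30)<.2)&(Z>.03)&(Z<.18)&(H>10)&(H<30)&(V>110)&(S<160)&(Y>.2)&(Y<.42)
    q=P[m]; cen=q.mean(0)
    for _ in range(5):
        u,s,vt=np.linalg.svd(q-q.mean(0),full_matrices=False); nn=vt[2]*np.sign(vt[2,2]); d=(q-q.mean(0))@nn; q=q[np.abs(d)<.006]
    print('plate n',nn,'tilt',np.degrees(np.arccos(nn[2])),'upslope yaw',np.degrees(np.arctan2(-nn[1],-nn[0])),len(q),q.mean(0))
    ex=np.array([-nn[0],-nn[1],0]);ex/=np.linalg.norm(ex);ey=np.cross([0,0,1],ex); sx=np.cross(ey,nn)
    a=np.c_[(q-q.mean(0))@sx,(q-q.mean(0))@ey]; r=cv2.minAreaRect((a*1000).astype(np.float32)); print('plate rect',r)
    pc=q.mean(0)+sx*r[0][0]/1000+ey*r[0][1]/1000; print('plate top centre',pc,'grip pt',pc+.022*nn)
    m=((H<5)|(H>174))&(S>150)&(V>60)&(np.hypot(X-.47,Y-.30)<.07)
    q=P[m]; b=np.c_[(q-pc)@sx,(q-pc)@ey,(q-pc)@nn]; print('handle local pct',np.round(np.percentile(b,[3,50,97],axis=0),4).tolist(), 'world',q.min(0),q.max(0))
    # crate
    m=(np.abs(X-.53)<.2)&(np.abs(Y-.05)<.14)&(Z>.093)&(Z<.106)&(V>60)&(S<170)
    uv=np.argwhere(m)[:,::-1]
    l=cv2.connectedComponents(m.astype(np.uint8))[1]
    q=onplane(c,uv,.10); r=cv2.minAreaRect((q[:,:2]*1000).astype(np.float32)); print('crate',r,len(uv))
    q=P[m];r=cv2.minAreaRect((q[:,:2]*1000).astype(np.float32)); print('crate depth',r)
```

```text
top0 box rect mm ((406.2601318359375, -249.99159240722656), (61.1751594543457, 127.5606460571289), 79.92057800292969)
tin ((518.0977172851562, -441.96368408203125), 31.82677459716797) [ 0.51851981 -0.44240219  0.042     ]
disc [ 0.5193908  -0.44392286  0.042     ] [ 0.50030435 -0.46335092  0.042     ] [ 0.53979582 -0.42383671  0.042     ]
plate n [-0.5644648   0.10057504  0.81930712] tilt 34.984506153408276 upslope yaw -10.102808090342707 3985 [0.48893642 0.30207364 0.09471048]
plate rect ((-5.7283477783203125, -0.6839599609375), (147.4900665283203, 219.1031494140625), 89.77922058105469)
plate top centre [0.48419594 0.30222355 0.0914261 ] grip pt [0.47177772 0.3044362  0.10945086]
handle local pct [[-0.0065, -0.0279, 0.0073], [0.0031, -0.0011, 0.0307], [0.0055, 0.0276, 0.042]] world [0.45176187 0.27437817 0.09488104] [0.48718131 0.33624337 0.12926325]
crate ((538.9148559570312, 33.31421661376953), (176.89773559570312, 236.02008056640625), 81.438720703125) 1257
crate depth ((539.4398193359375, 33.35621643066406), (177.56019592285156, 236.51539611816406), 81.26704406738281)
scene0 box 
[... 378 characters left out ...]
] tilt 34.11555900695917 upslope yaw -9.857410961711992 498 [0.51167539 0.29264262 0.11273588]
plate rect ((-36.11827850341797, 7.517913818359375), (143.7012481689453, 223.41188049316406), 89.6885986328125)
plate top centre [0.48350128 0.30516878 0.09247845] grip pt [0.47134443 0.30728118 0.11069242]
handle local pct [[-0.0004, -0.0293, 0.0041], [0.0038, -0.0018, 0.0219], [0.0081, 0.0266, 0.0396]] world [0.45776749 0.27536267 0.09485001] [0.4899165  0.33756517 0.13065787]
crate ((541.911865234375, 33.78532409667969), (177.2712860107422, 247.47512817382812), 81.6849594116211) 1260
crate depth ((540.0116577148438, 33.912574768066406), (176.68905639648438, 241.05722045898438), 81.9100112915039)
```

```bash
cat >> h.py <<'E'
from scipy.spatial.transform import Rotation as Ro
def goto(x,y,z,yaw_obj_deg=None,jaw='y',rows=8):
    "jaw 'y': jaws along object's y; 'x': along object's x"
    s=telemetry.state(); R=Ro.from_quat(s['eef_rot']).as_matrix(); p=s['eef_pos']
    d=R.T@(np.array([x,y,z])-p)*100
    t=0
    if yaw_obj_deg is not None:
        a=np.arctan2(R[1,1],R[0,1]); want=np.radians(yaw_obj_deg)+(np.pi/2 if jaw=='y' else 0)
        dy=(want-a+np.pi/2)%np.pi-np.pi/2; t=-dy*np.sign(-R[2,2])
    print('t',round(s['time'],2),'pos',np.round(p,4),'j6',round(s['joints'][5],2),'j1',round(s['joints'][0],2),'gap',round(s['finger_gap'],4),'f',np.round(s['ft_force'],1))
    print('shift cm',np.round(d,2),'turn',round(t,3),'dist mm',round(np.linalg.norm(d)*10),'zaxis',np.round(R[:,2],3))
E
python3 - <<'E'
from h import *
goto(.407,-.25,.12,-10,'y')
# crate inner refinement: rim points in crate frame
for n in('top0','scene0'):
    c=load(n);P=cloud(c)
    for yaw in(-8,-8.5,-9,-9.5):
        a=np.radians(yaw);e=np.array([np.cos(a),np.sin(a)]);f=np.array([-e[1],e[0]])
        q=P.reshape(-1,3);q=q[(q[:,2]>.094)&(q[:,2]<.108)]
        L=np.c_[(q[:,:2]-[.5395,.0335])@e,(q[:,:2]-[.5395,.0335])@f]
        w=lambda m,k:(round(1000*np.median(L[m][:,k]),1),round(1000*L[m][:,k].std(),2),m.sum())
        mid=np.abs(L[:,1])<.065; midx=np.abs(L[:,0])<.1
        print(n,yaw,'x-',w(mid&(abs(L[:,0]+.114)<.014),0),'x+',w(mid&(abs(L[:,0]-.114)<.014),0),'y-',w(midx&(abs(L[:,1]+.079)<.014),1),'y+',w(midx&(abs(L[:,1]-.079)<.014),1))
E
```

```text
t 0.1 pos [ 0.2509 -0.5444  0.1927] j6 1.57 j1 -1.14 gap 0.0855 f [-0.5 -0.1 -0.7]
shift cm [ 26.5  -20.19   7.3 ] turn 0.606 dist mm 341 zaxis [-0.001  0.001 -1.   ]
top0 -8 x- (np.float64(-113.2), np.float64(2.58), np.int64(193)) x+ (np.float64(112.9), np.float64(2.67), np.int64(204)) y- (np.float64(-78.4), np.float64(2.55), np.int64(306)) y+ (np.float64(78.0), np.float64(2.57), np.int64(301))
top0 -8.5 x- (np.float64(-113.3), np.float64(2.43), np.int64(194)) x+ (np.float64(112.6), np.float64(2.67), np.int64(203)) y- (np.float64(-78.4), np.float64(2.45), np.int64(307)) y+ (np.float64(77.9), np.float64(2.61), np.int64(300))
top0 -9 x- (np.float64(-113.3), np.float64(2.34), np.int64(192)) x+ (np.float64(112.7), np.float64(2.71), np.int64(203)) y- (np.float64(-78.4), np.float64(2.5), np.int64(306)) y+ (np.float64(77.8), np.float64(2.77), np.int64(300))
top0 -9.5 x- (np.float64(-113.3), np.float64(2.29), np.int64(193)) x+ (np.float64(112.8), np.float64(2.76), np.int64(206)) y- (np.float64(-78.4), np.float64(2.79), np.int64(305)) y+ (np.float64(77.9), np.float64(3.01), np.int64(300))
sc
[... 236 characters left out ...]
e0 -8.5 x- (np.float64(-111.3), np.float64(3.01), np.int64(216)) x+ (np.float64(116.4), np.float64(2.87), np.int64(283)) y- (np.float64(-78.1), np.float64(2.72), np.int64(227)) y+ (np.float64(77.7), np.float64(2.77), np.int64(261))
scene0 -9 x- (np.float64(-111.3), np.float64(3.0), np.int64(219)) x+ (np.float64(116.3), np.float64(2.92), np.int64(283)) y- (np.float64(-78.0), np.float64(2.83), np.int64(227)) y+ (np.float64(77.8), np.float64(2.89), np.int64(262))
scene0 -9.5 x- (np.float64(-111.4), np.float64(3.08), np.int64(215)) x+ (np.float64(116.3), np.float64(3.01), np.int64(283)) y- (np.float64(-78.1), np.float64(3.09), np.int64(229)) y+ (np.float64(77.8), np.float64(3.08), np.int64(262))
```

```bash
python3 -m jog '[[3.5,-2.7,0.5,0.1],[7.5,-5.7,1.5,0.2],[12,-9.1,3,0.32],[16.5,-12.6,4.5,0.44],[21,-16,6,0.54],[25,-19,7,0.6],[26.5,-20.2,7.3,0.606],[26.5,-20.2,7.3,0.606]]' 8.5 30; python3 -c "
from h import *
goto(.407,-.25,.010,-10,'y')"
```

```text
time: 1.1
eef_pos: [0.4073, -0.2491, 0.12]
eef_rot: [0.996, -0.086, -0.001, -0.0]
ft_force: [1.1, -0.5, 1.3]
finger_gap: 0.0854
t 1.1 pos [ 0.4073 -0.2491  0.12  ] j6 2.76 j1 -0.55 gap 0.0854 f [ 1.1 -0.5  1.3]
shift cm [ 0.   0.1 11. ] turn 0.003 dist mm 110 zaxis [-0.001  0.001 -1.   ]
```

```bash
python3 -m jog '[[0,0,0,-0.1],[0,0,0,-0.28],[0,0,0,-0.46],[0,0,0,-0.64],[0,0,0,-0.82],[0,0,0,-1.0],[0,0,0,-1.18],[0,0,0,-1.36]]'; python3 -m jog '[[0,0,0,-0.18],[0,0,0,-0.36],[0,0,0,-0.54],[0,0,0,-0.72],[0,0,0,-0.9],[0,0,0,-1.08],[0,0,0,-1.26],[0,0,0,-1.44]]';  python3 -c "
from h import *
goto(.407,-.25,.010,-10,'y')"
```

```text
time: 2.1
eef_pos: [0.4068, -0.2516, 0.1206]
eef_rot: [0.828, 0.561, -0.0, 0.0]
ft_force: [-0.7, 0.3, -0.2]
finger_gap: 0.0853
time: 3.1
eef_pos: [0.4067, -0.2516, 0.1206]
eef_rot: [0.253, 0.968, -0.0, -0.0]
ft_force: [-0.1, 0.5, -0.0]
finger_gap: 0.0852
t 3.1 pos [ 0.4067 -0.2516  0.1206] j6 -0.04 j1 -0.55 gap 0.0852 f [-0.1  0.5 -0. ]
shift cm [ 0.06  0.16 11.06] turn -0.337 dist mm 111 zaxis [-0. -0. -1.]
```

```bash
python3 -m jog '[[0,0.15,1,-0.17],[0.05,0.15,3,-0.3],[0.05,0.15,5,-0.337],[0.05,0.15,7,-0.337],[0.05,0.15,9,-0.337],[0.05,0.15,10.5,-0.337],[0.05,0.15,11,-0.337],[0.05,0.15,11,-0.337]]'; python3 -c "
from h import *
shot('top','top1')
goto(.407,-.25,.010,-10,'y')"
```

```text
time: 4.1
eef_pos: [0.4074, -0.2492, 0.0105]
eef_rot: [0.089, 0.996, 0.0, -0.0]
ft_force: [0.3, -0.1, 1.1]
finger_gap: 0.085
t 4.15 pos [ 0.4078 -0.2494  0.0109] j6 -0.37 j1 -0.55 gap 0.0852 f [-0.4 -0.4  0.3]
shift cm [ 0.07 -0.08  0.09] turn -0.004 dist mm 1 zaxis [ 0. -0. -1.]
```

View pics/top1.png

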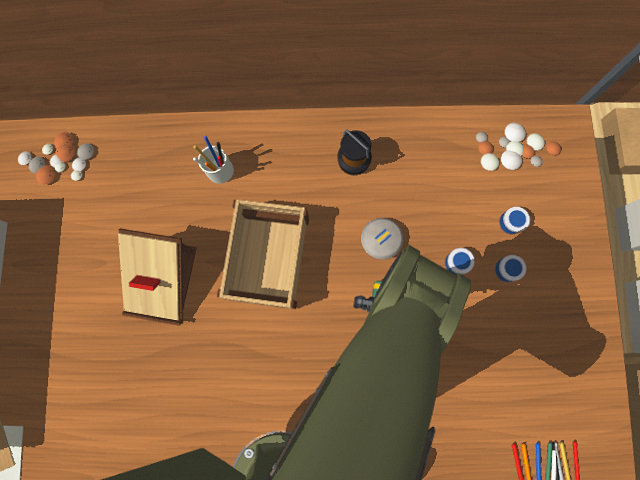

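The top view shows the gripper straddling the box around (375,295), with the stone clear at (382,238). Now I close and lift.

```bash
python3 -m jog '[[0,0,0,0],[0,0,0,0],[0,0,0,0],[0,0,0,0],[0,0,0,0],[0,0,-1,0],[0,0,-3,0],[0,0,-6,0]]' 0 40;  python3 -c "
from h import *
goto(.54,.033,.15,-8.5,'y')"
```

```text
time: 5.15
eef_pos: [0.407, -0.2486, 0.0711]
eef_rot: [0.089, 0.996, 0.0, -0.001]
ft_force: [-0.5, -0.7, 0.2]
finger_gap: 0.0001
t 5.15 pos [ 0.407  -0.2486  0.0711] j6 -0.37 j1 -0.55 gap 0.0001 f [-0.5 -0.7  0.2]
shift cm [-8.07 30.08 -7.88] turn -0.03 dist mm 321 zaxis [-0.001  0.001 -1.   ]
```

```bash
python3 -c "
from h import *
c=shot('scene','s2')
cv2.imwrite('pics/s2c.png',cv2.resize(c['color'][120:340,140:400,::-1],None,fx=2.7,fy=2.7))"
```

```text
(no output)
```

View pics/s2c.png

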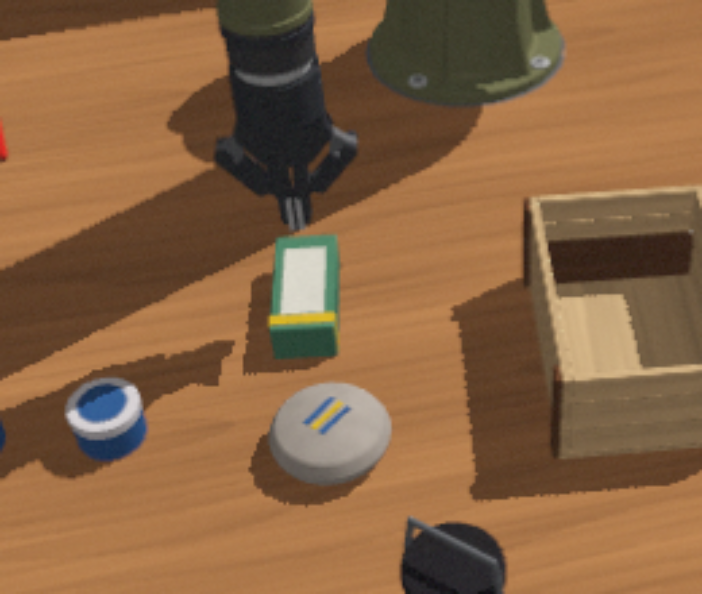

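The scene crop shows the box still on the table at about (253,229), with the fingers shut above it. They probably hadn't closed before I lifted. I'll re-measure and retry.

Run:
```python
from h import *
for n in ('scene0','s2'):
    c=load(n);hsv=cv2.cvtColor(c['color'],cv2.COLOR_RGB2HSV);H,S,V=[hsv[...,i] for i in range(3)]
    m=((H>65)&(H<95)&(S>80))|((H>20)&(H<35)&(S>150)&(V>150))|((S<50)&(V>170)); m[:205]=0;m[255:]=0;m[:,:238]=0;m[:,268:]=0
    k=(((S<50)&(V>170))&m); print(n,np.argwhere(k).mean(0)[::-1],np.argwhere(m).min(0),np.argwhere(m).max(0), onplane(c,[np.argwhere(k).mean(0)[::-1]],.04))
    cnt=max(cv2.findContours(k.astype(np.uint8),0,2)[0],key=cv2.contourArea).reshape(-1,2)
    q=onplane(c,cnt,.04);print(cv2.minAreaRect((q[:,:2]*1000).astype(np.float32)))
goto(.407,-.25,.010,-10,'y')
```

```text
scene0 [252.06100796 223.36074271] [208 240] [252 265] [[ 0.40404134 -0.24975585  0.04      ]]
((402.67822265625, -249.43821716308594), (40.229225158691406, 90.5836181640625), 80.16252136230469)
s2 [252.22997416 223.29715762] [208 240] [252 265] [[ 0.40391358 -0.24929919  0.04      ]]
((402.48809814453125, -249.15431213378906), (40.7237663269043, 91.46624755859375), 80.16252136230469)
t 5.2 pos [ 0.4095 -0.2502  0.0752] j6 -0.37 j1 -0.55 gap -0.0001 f [ 1.  -0.8  2.6]
shift cm [ 0.27 -0.02  6.52] turn -0.004 dist mm 65 zaxis [ 0.004 -0.002 -1.   ]
```

```bash
python3 -m jog '[[0,0,0,0],[0,0,0,0],[0,0,0,0],[0,0,0,0],[0,0,0,0],[0,0,0,0],[0,0,0,0],[0,0,0,0]]' 8.5 40; python3 -c "
from h import *
goto(.407,-.25,.010,-10,'y')"
```

```text
time: 6.2
eef_pos: [0.4076, -0.249, 0.0705]
eef_rot: [0.089, 0.996, 0.0, 0.0]
ft_force: [0.3, -1.9, -0.3]
finger_gap: 0.085
t 6.2 pos [ 0.4076 -0.249   0.0705] j6 -0.37 j1 -0.55 gap 0.085 f [ 0.3 -1.9 -0.3]
shift cm [ 0.04 -0.11  6.05] turn -0.004 dist mm 61 zaxis [ 0.  0. -1.]
```

```bash
python3 -m jog '[[0,-0.1,1.5,0],[0,-0.1,3.5,0],[0,-0.1,5.5,0],[0,-0.1,6.2,0],[0,-0.1,6.2,0],[0,-0.1,6.2,0],[0,-0.1,6.2,0],[0,-0.1,6.2,0]]'; python3 -m jog '[[0,0,0,0],[0,0,0,0],[0,0,0,0],[0,0,0,0],[0,0,0,0],[0,0,0,0],[0,0,0,0],[0,0,0,0]]' 0 40;  python3 -c "
from h import *
goto(.54,.033,.15,-8.5,'y')"
```

```text
time: 7.2
eef_pos: [0.4078, -0.2502, 0.009]
eef_rot: [0.089, 0.996, -0.0, 0.0]
ft_force: [-0.0, 0.1, 0.1]
finger_gap: 0.0853
time: 8.2
eef_pos: [0.4074, -0.25, 0.0085]
eef_rot: [0.089, 0.996, -0.0, -0.0]
ft_force: [0.4, -0.9, -0.3]
finger_gap: 0.0004
t 8.2 pos [ 0.4074 -0.25    0.0085] j6 -0.37 j1 -0.55 gap 0.0004 f [ 0.4 -0.9 -0.3]
shift cm [ -8.02  30.21 -14.15] turn -0.03 dist mm 343 zaxis [-0. -0. -1.]
```

Run:
```python
from h import *
c=shot('scene','s3')
cv2.imwrite('pics/s3c.png',cv2.resize(c['color'][120:340,140:400,::-1],None,fx=2.7,fy=2.7))
T=np.linalg.inv(np.array(c['world_from_camera']))
for p in ([.4095,-.2502,.0752],[.407,-.25,.009],[.407,-.25,.04]):
    print(p,cv2.projectPoints(np.array([p]),cv2.Rodrigues(T[:3,:3])[0],T[:3,3],K(c),np.array(c['dist_coeffs']))[0].ravel())
```

```text
[0.4095, -0.2502, 0.0752] [250.576323  214.6127293]
[0.407, -0.25, 0.009] [253.48864983 232.7710711 ]
[0.407, -0.25, 0.04] [252.12528233 224.14090416]
```

View pics/s3c.png

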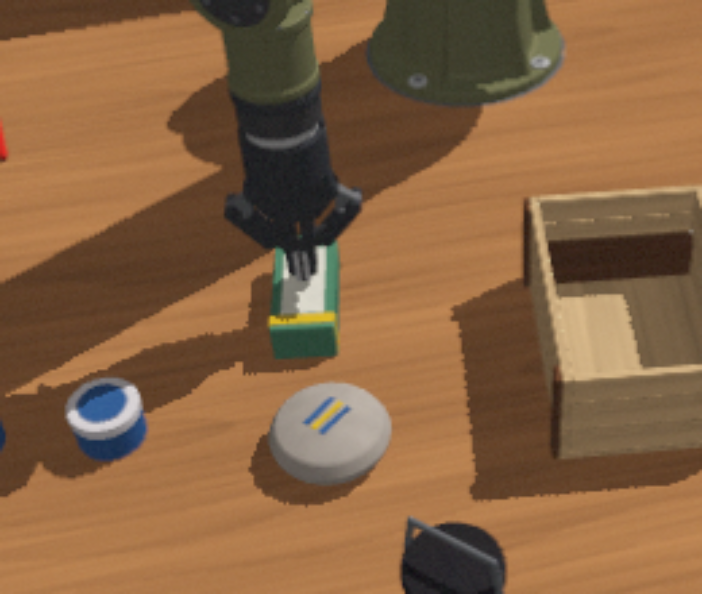

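Run:
```python
from h import *
c=load('s3');P=cloud(c)
g=c['color']
for v in range(200,232,2):
    print(v,[ (u,np.round(P[v,u]*1000).astype(int).tolist(),int(g[v,u].mean())) for u in(248,250,252,254)])
```

```text
200 [(248, [418, -251, 130], 35), (250, [417, -246, 129], 28), (252, [423, -242, 133], 32), (254, [425, -237, 133], 29)]
202 [(248, [404, -251, 113], 33), (250, [271, -242, 0], 53), (252, [424, -243, 127], 31), (254, [424, -238, 126], 35)]
204 [(248, [397, -252, 100], 31), (250, [282, -243, 2], 61), (252, [426, -243, 123], 34), (254, [424, -239, 120], 35)]
206 [(248, [417, -253, 111], 27), (250, [289, -244, 1], 49), (252, [421, -244, 112], 34), (254, [423, -239, 113], 34)]
208 [(248, [418, -254, 105], 35), (250, [402, -249, 91], 51), (252, [419, -245, 104], 30), (254, [421, -240, 104], 32)]
210 [(248, [414, -255, 96], 33), (250, [-9223372036854775808, -9223372036854775808, -9223372036854775808], 34), (252, [418, -245, 97], 33), (254, [418, -240, 96], 30)]
212 [(248, [418, -256, 93], 34), (250, [413, -251, 87], 45), (252, [418, -246, 91], 34), (254, [422, -241, 93], 33)]
214 [(248, [410, -256, 80], 73), (250, [414, -252, 82], 61), (252, [420, -247, 86], 96), (254, [413, -242, 78], 27)]
216 [(248, [409, -257, 72], 53), (250, [418, -252, 79], 91), (252, [418, -248, 77], 92), (254, [414,
[... 214 characters left out ...]
4], 63), (254, [422, -244, 67], 89)]
222 [(248, [401, -259, 44], 113), (250, [415, -255, 56], 100), (252, [418, -250, 57], 51), (254, [417, -245, 55], 113)]
224 [(248, [405, -260, 41], 124), (250, [409, -255, 44], 118), (252, [410, -250, 44], 114), (254, [411, -245, 43], 148)]
226 [(248, [416, -261, 45], 125), (250, [414, -256, 41], 121), (252, [419, -251, 45], 120), (254, [418, -246, 42], 206)]
228 [(248, [422, -262, 43], 120), (250, [420, -257, 40], 206), (252, [426, -252, 44], 205), (254, [426, -247, 43], 210)]
230 [(248, [430, -263, 44], 119), (250, [432, -258, 44], 150), (252, [429, -253, 40], 213), (254, [432, -248, 42], 208)]<stdin>:5: RuntimeWarning: invalid value encountered in cast
```

Run:
```python
from h import *
for n,e in(('s2',.0752),('s3',.0085)):
    c=load(n);P=cloud(c);g=c['color'].max(-1)
    hs=cv2.cvtColor(c['color'],cv2.COLOR_RGB2HSV)
    m=(np.hypot(P[...,0]-.412,P[...,1]+.25)<.018)&(P[...,2]>.047)&(P[...,2]<.3)
    z=P[...,2][m]; print(n,e,m.sum(),np.round(np.percentile(z,[0,1,3,10,50]),4),'xy',np.round(np.median(P[m&(P[...,2]<np.percentile(z,25))],0),4))
s=telemetry.state();print(s['joints'])
```

```text
s2 0.0752 438 [0.1132 0.117  0.1194 0.1279 0.1708] xy [ 0.4153 -0.2477  0.1311]
s3 0.0085 372 [0.0502 0.0527 0.0567 0.0645 0.1048] xy [ 0.4153 -0.2485  0.0673]
[-5.50381267e-01  2.48554807e-01 -5.95297424e-01  7.26994254e-01
  7.74980410e-06 -3.71607577e-01]
```

Run:
```python
from h import *
for n in('scene0','top0'):
    c=load(n);P=cloud(c)
    m=(np.hypot(P[...,0]-.251,P[...,1]+.545)<.09)&(P[...,2]>.1)
    q=P[m]; q=q[np.argsort(q[:,2])][:40]; print(n,np.round(q[::5],3).tolist())
```

```text
scene0 [[0.236, -0.502, 0.246], [0.244, -0.499, 0.25], [0.241, -0.498, 0.251], [0.239, -0.496, 0.253], [0.242, -0.497, 0.254], [0.228, -0.505, 0.256], [0.237, -0.495, 0.257], [0.241, -0.499, 0.257]]
top0 [[0.271, -0.582, 0.243], [0.273, -0.58, 0.247], [0.239, -0.496, 0.25], [0.281, -0.583, 0.25], [0.28, -0.58, 0.253], [0.274, -0.581, 0.254], [0.235, -0.493, 0.256], [0.242, -0.499, 0.256]]
```

Depth at the fingertips in two poses, plus the starting pose, puts the real tip about 39 mm above the reported TCP when shut and about 52 mm when open. The x and y agree. I'll correct for that, with camera heights as the reference.

```bash
python3 -m jog '[[0,0,0,0],[0,0,0,0],[0,0,0,0],[0,0,0,0],[0,0,0,0],[0,0,0,0],[0,0,1,0],[0,0,2,0]]' 8.5 40; python3 -m jog '[[0,0,0.6,0],[0,0,1.2,0],[0,0,1.8,0],[0,0,2.2,0],[0,0,2.2,0],[0,0,2.2,0],[0,0,2.2,0],[0,0,2.2,0]]'; python3 -c "
from h import *
c=shot('scene','s4')
cv2.imwrite('pics/s4c.png',cv2.resize(c['color'][120:340,140:400,::-1],None,fx=2.7,fy=2.7))
goto(.407,-.25,-.034,-10,'y')"
```

```text
time: 9.25
eef_pos: [0.4072, -0.2499, -0.0123]
eef_rot: [0.089, 0.996, 0.0, -0.0]
ft_force: [-1.9, 0.0, -0.1]
finger_gap: 0.085
time: 10.25
eef_pos: [0.4076, -0.2501, -0.0333]
eef_rot: [0.089, 0.996, -0.0, 0.0]
ft_force: [-0.1, -0.3, -0.1]
finger_gap: 0.0853
t 10.3 pos [ 0.4075 -0.2501 -0.0333] j6 -0.37 j1 -0.55 gap 0.0851 f [-0.4  0.9  0.6]
shift cm [ 0.05 -0.    0.07] turn -0.004 dist mm 1 zaxis [ 0. -0. -1.]
```

View pics/s4c.png

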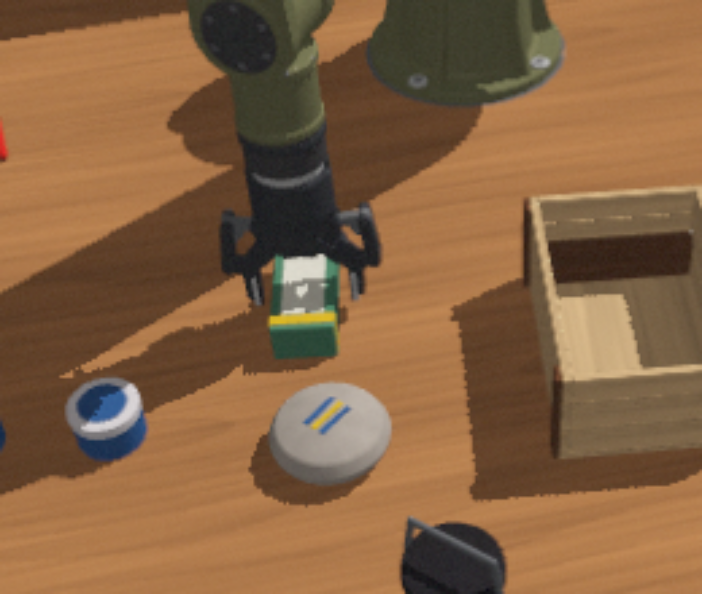

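The crop shows the fingers now straddling the box on both sides, with tips below its top at about (255,295) and (358,290). I close.

```bash
python3 -m jog '[[0,0,0,0],[0,0,0,0],[0,0,0,0],[0,0,0,0],[0,0,0,0],[0,0,0,0],[0,0,0,0],[0,0,0,0]]' 0 40;  python3 -c "
from h import *
goto(.54,.033,.10,-8.5,'y')"
```

```text
time: 11.3
eef_pos: [0.4075, -0.2505, -0.0332]
eef_rot: [0.089, 0.996, -0.0, 0.0]
ft_force: [-2.9, -1.0, 5.7]
finger_gap: 0.0595
t 11.3 pos [ 0.4075 -0.2505 -0.0332] j6 -0.37 j1 -0.55 gap 0.0595 f [-2.9 -1.   5.7]
shift cm [ -8.    30.24 -13.34] turn -0.031 dist mm 340 zaxis [ 0.    -0.001 -1.   ]
```

```bash
python3 -m jog '[[0,0,-1,0],[0,0,-4,0],[0,0,-8,0],[-1,3.5,-11.5,0],[-2.4,9,-12,-0.01],[-3.9,14.8,-12,-0.02],[-5.4,20.5,-12,-0.03],[-6.9,26,-12,-0.031]]'; python3 -m jog '[[-0.8,3,0,0],[-1.05,4,0,0],[-1.1,4.2,0,0],[-1.1,4.2,0,0],[-1.1,4.2,0,0],[-1.1,4.2,0,0],[-1.1,4.2,0,0],[-1.1,4.2,0,0]]'; python3 -c "
from h import *
c=shot('top','t5')
cv2.imwrite('pics/t5c.png',cv2.resize(c['color'][150:350,150:400,::-1],None,fx=2.8,fy=2.8))
c=shot('scene','s5')
cv2.imwrite('pics/s5c.png',cv2.resize(c['color'][100:320,260:520,::-1],None,fx=2.7,fy=2.7))
goto(.54,.033,-.027,-8.5,'y')"
```

```text
time: 12.3
eef_pos: [0.5216, -0.0042, 0.0866]
eef_rot: [0.074, 0.997, 0.0, -0.0]
ft_force: [0.4, -0.7, -2.9]
finger_gap: 0.0594
time: 13.3
eef_pos: [0.5386, 0.0334, 0.0865]
eef_rot: [0.074, 0.997, 0.0, 0.0]
ft_force: [0.2, 0.8, -2.6]
finger_gap: 0.0598
t 13.4 pos [0.5385 0.0334 0.0865] j6 0.21 j1 0.06 gap 0.0598 f [ 0.  -0.3 -2.9]
shift cm [-0.15 -0.02 11.35] turn 0.0 dist mm 114 zaxis [-0. -0. -1.]
```

View pics/s5c.png

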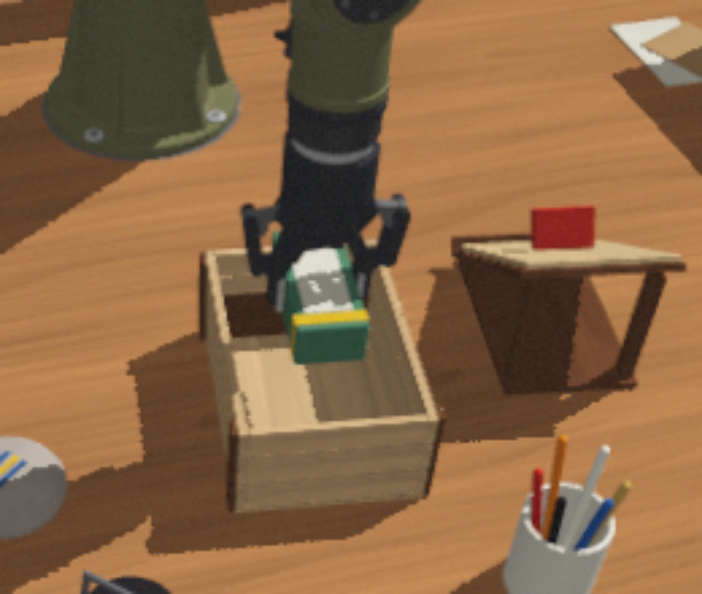

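View pics/t5c.png

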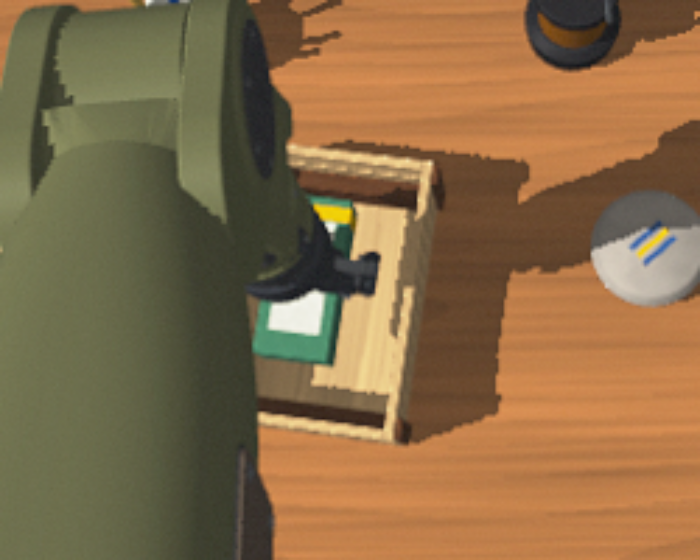

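The box hangs level above the crate, centred in the opening. I lower it slowly.

```bash
python3 -m jog '[[-0.1,0,1.5,0],[-0.15,0,4,0],[-0.15,0,6.5,0],[-0.15,0,9,0],[-0.15,0,10.2,0],[-0.15,0,10.7,0],[-0.15,0,10.9,0],[-0.15,0,11,0]]';  python3 -m jog '[[0,0,0,0],[0,0,0.05,0],[0,0,0.1,0],[0,0,0.15,0],[0,0,0.2,0],[0,0,0.25,0],[0,0,0.3,0],[0,0,0.35,0]]'; python3 -c "
from h import *
goto(.54,.033,-.027,-8.5,'y')"
```

```text
time: 14.4
eef_pos: [0.5409, 0.0333, -0.0229]
eef_rot: [0.074, 0.997, 0.0, 0.001]
ft_force: [-0.6, 0.7, -2.8]
finger_gap: 0.0594
time: 15.4
eef_pos: [0.5401, 0.0333, -0.027]
eef_rot: [0.074, 0.997, 0.0, 0.0]
ft_force: [0.1, -0.2, -2.8]
finger_gap: 0.0595
t 15.4 pos [ 0.5401  0.0333 -0.027 ] j6 0.21 j1 0.06 gap 0.0595 f [ 0.1 -0.2 -2.8]
shift cm [ 0.   -0.03 -0.  ] turn 0.001 dist mm 0 zaxis [ 0.  0. -1.]
```

Not in contact yet (-2.8 N is the box's weight), so I continue down in small steps.

```bash
python3 -m jog '[[0,0,0.04,0],[0,0,0.08,0],[0,0,0.12,0],[0,0,0.16,0],[0,0,0.16,0],[0,0,0.16,0],[0,0,0.16,0],[0,0,0.16,0]]'
```

```text
time: 16.4
eef_pos: [0.5401, 0.0333, -0.0272]
eef_rot: [0.074, 0.997, -0.0, 0.0]
ft_force: [-5.0, 0.6, 13.3]
finger_gap: 0.059
```

```bash
python3 -m jog '[[0,0,-0.1,0],[0,0,-0.1,0],[0,0,-0.1,0],[0,0,-0.1,0],[0,0,-0.1,0],[0,0,-1.5,0],[0,0,-4,0],[0,0,-8,0]]' 8 40; python3 -m jog '[[0,0,-4,0],[0,0,-8,0],[0,0,-9,-0.18],[0,0,-9,-0.36],[0,0,-9,-0.54],[0,0,-9,-0.72],[0,0,-9,-0.9],[0,0,-9,-1.08]]'; python3 -c "
from h import *
c=shot('scene','s6')
cv2.imwrite('pics/s6c.png',cv2.resize(c['color'][100:320,260:520,::-1],None,fx=2.7,fy=2.7))
goto(.467,.3045,.13,-10,'x')"
```

```text
time: 17.4
eef_pos: [0.539, 0.0332, 0.0521]
eef_rot: [0.074, 0.997, -0.0, -0.001]
ft_force: [0.9, 0.8, -0.3]
finger_gap: 0.0799
time: 18.4
eef_pos: [0.5402, 0.0333, 0.1425]
eef_rot: [-0.452, 0.892, -0.0, 0.0]
ft_force: [0.0, 0.9, -0.0]
finger_gap: 0.0799
t 18.45 pos [0.5401 0.0333 0.1424] j6 -0.88 j1 0.06 gap 0.0803 f [ 0.7 -0.3  1.2]
shift cm [-17.66  21.84   1.24] turn -0.453 dist mm 281 zaxis [ 0.001  0.    -1.   ]
```

View pics/s6c.png

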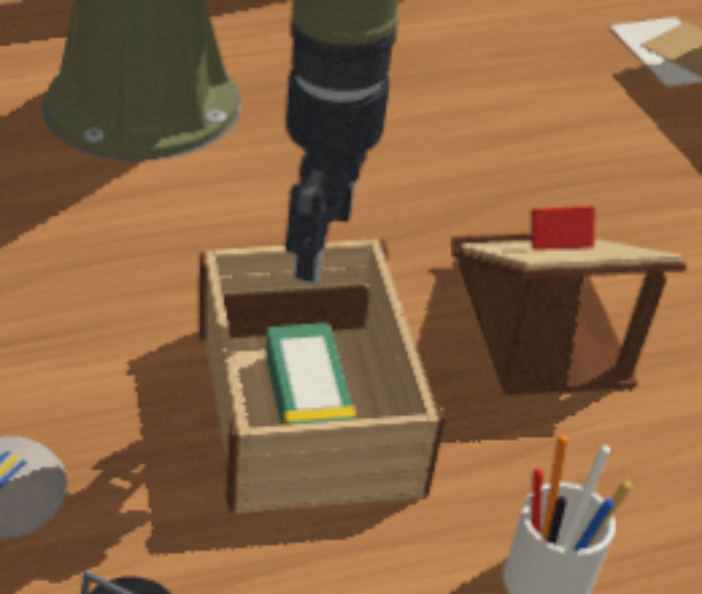

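The crop shows the box flat on the crate floor with the white panel up, between the ledges. I go above the divider handle with the jaws half shut.

```bash
python3 -m jog '[[-2,2.5,0,-0.1],[-5.5,6.8,0,-0.25],[-9,11,0,-0.4],[-12.5,15.4,0,-0.453],[-16,19.8,0,-0.453],[-17.5,21.6,0,-0.453],[-17.65,21.8,0.5,-0.453],[-17.65,21.8,1,-0.453]]' 4 25; python3 -c "
from h import *
c=shot('scene','s7')
cv2.imwrite('pics/s7c.png',cv2.resize(c['color'][60:260,360:600,::-1],None,fx=3,fy=3))
P=cloud(c)
m=(np.hypot(P[...,0]-.467,P[...,1]-.305)<.06)&(P[...,2]>.15)
q=P[m]; q=q[np.argsort(q[:,2])][:60]; print(np.round(q[::6],3).tolist())
goto(.467,.3050,.062,-10,'x')"
```

```text
time: 19.45
eef_pos: [0.4702, 0.3044, 0.1314]
eef_rot: [-0.638, 0.77, -0.0, -0.0]
ft_force: [0.4, -0.5, -0.2]
finger_gap: 0.0399
[[0.492, 0.299, 0.171], [0.449, 0.312, 0.174], [0.45, 0.308, 0.176], [0.446, 0.315, 0.178], [0.497, 0.292, 0.179], [0.447, 0.309, 0.18], [0.453, 0.309, 0.181], [0.501, 0.303, 0.183], [0.448, 0.313, 0.183], [0.449, 0.31, 0.184]]
t 19.5 pos [0.4699 0.3038 0.1305] j6 -0.81 j1 0.57 gap 0.0402 f [ 0.  -0.7 -1.4]
shift cm [-0.07  0.31  6.85] turn -0.013 dist mm 69 zaxis [-0.001 -0.001 -1.   ]
```

View pics/s7c.png

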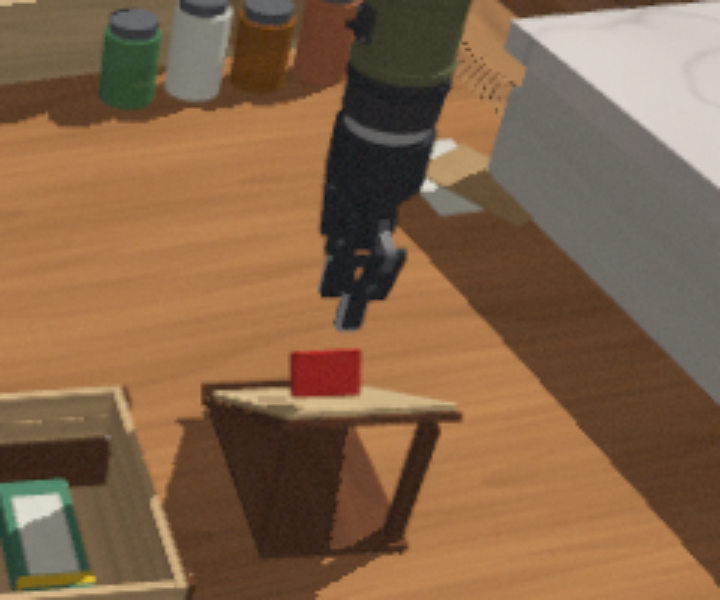

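```bash
python3 -m jog '[[-0.05,0.3,1,-0.013],[-0.05,0.3,2.2,-0.013],[-0.05,0.3,3.4,-0.013],[-0.05,0.3,4.5,-0.013],[-0.05,0.3,5.5,-0.013],[-0.05,0.3,6.2,-0.013],[-0.05,0.3,6.6,-0.013],[-0.05,0.3,6.6,-0.013]]' ; python3 -c "
from h import *
c=shot('scene','s8')
cv2.imwrite('pics/s8c.png',cv2.resize(c['color'][80:260,380:580,::-1],None,fx=3.3,fy=3.3))
c=shot('top','t8')
cv2.imwrite('pics/t8c.png',cv2.resize(c['color'][200:350,90:240,::-1],None,fx=4,fy=4))
goto(.467,.3050,.064,-10,'x')"
```

```text
time: 20.5
eef_pos: [0.4673, 0.306, 0.0652]
eef_rot: [-0.644, 0.765, 0.0, -0.0]
ft_force: [0.7, 0.0, 0.6]
finger_gap: 0.04
t 20.6 pos [0.4676 0.3062 0.0657] j6 -0.82 j1 0.58 gap 0.0396 f [ 0.1 -0.3  0.8]
shift cm [0.13 0.04 0.17] turn 0.002 dist mm 2 zaxis [ 0.  0. -1.]
```

View pics/s8c.png

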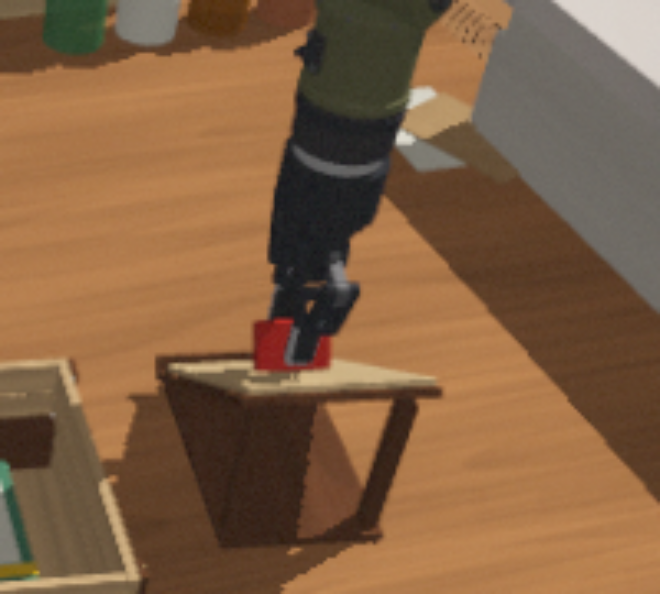

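View pics/t8c.png

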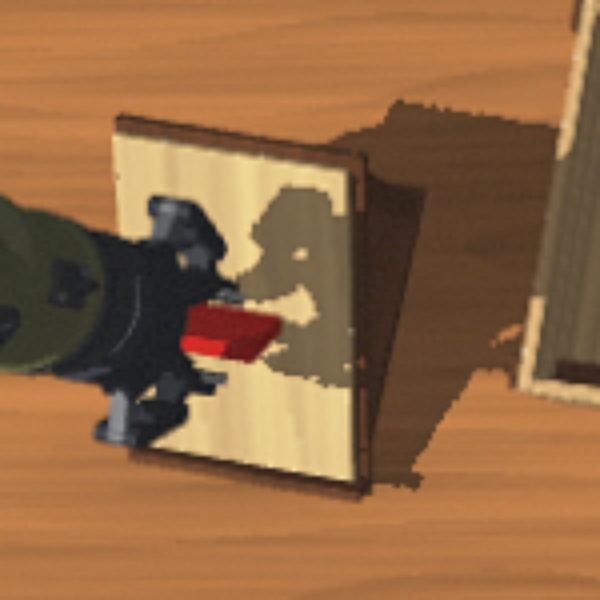

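Both views show the open fingers either side of the red bar, at about (300,345) in the scene crop and (230,330) in the top crop, and clear of the plate. I close gently, then lift.

```bash
python3 -m jog '[[0,0,0.1,0],[0,0,0.1,0],[0,0,0.1,0],[0,0,0.1,0],[0,0,0.1,0],[0,0,0.1,0],[0,0,0.1,0],[0,0,0.1,0]]' 0 25; python3 -c "
from h import *
c=shot('scene','s9')
cv2.imwrite('pics/s9c.png',cv2.resize(c['color'][80:260,380:580,::-1],None,fx=3.3,fy=3.3))
goto(.467,.3050,.064,-10,'x')"
```

```text
time: 21.6
eef_pos: [0.4676, 0.3063, 0.065]
eef_rot: [-0.644, 0.765, 0.0, 0.0]
ft_force: [-2.3, -0.7, 5.2]
finger_gap: 0.0237
t 21.65 pos [0.4676 0.3063 0.065 ] j6 -0.82 j1 0.58 gap 0.0242 f [-2.7  0.1  6.2]
shift cm [0.14 0.04 0.1 ] turn 0.002 dist mm 2 zaxis [ 0.001  0.001 -1.   ]
```

View pics/s9c.png

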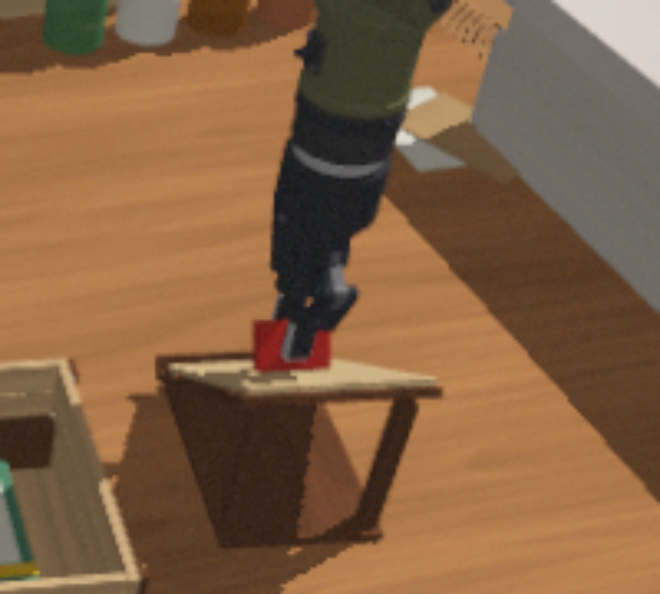

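```bash
python3 -m jog '[[0,0,-0.4,0],[0,0,-1,0],[0,0,-1.8,0],[0,0,-2.8,0],[0,0,-4,0],[0,0,-5.5,0],[0,0,-7,0],[0,0,-8,0]]' 0 25; python3 -c "
from h import *
c=shot('scene','s10')
cv2.imwrite('pics/s10c.png',cv2.resize(c['color'][60:260,360:580,::-1],None,fx=3,fy=3))
goto(.467,.3050,.064,-10,'x')"
```

```text
time: 22.65
eef_pos: [0.4682, 0.3061, 0.1455]
eef_rot: [-0.643, 0.766, -0.0, 0.001]
ft_force: [0.6, -0.4, -1.2]
finger_gap: 0.0116
t 22.7 pos [0.4686 0.3064 0.1466] j6 -0.82 j1 0.58 gap 0.0116 f [ 1.2 -0.2  0.2]
shift cm [0.18 0.15 8.26] turn 0.002 dist mm 83 zaxis [ 0.002  0.001 -1.   ]
```

View pics/s10c.png

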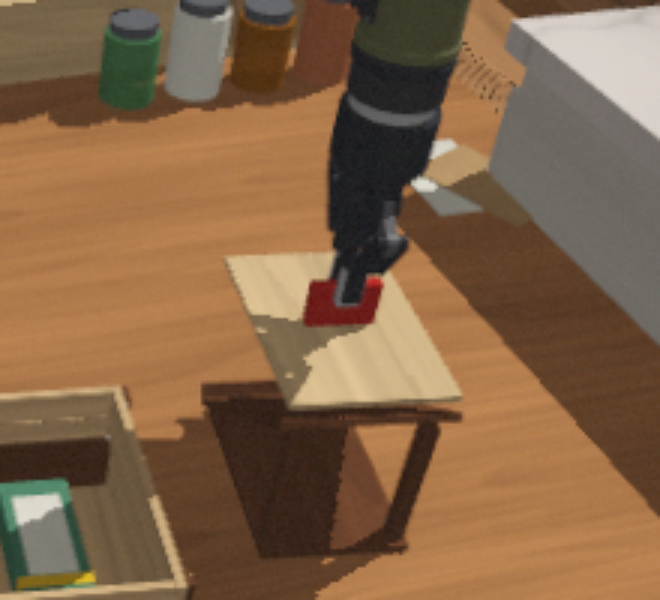

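The divider swung level in the grip (gap 11.6 mm). I firm the grip, lift clear, and measure where the plate sits relative to the tool.

```bash
python3 -m jog '[[0,0,0,0],[0,0,-0.5,0],[0,0,-1.5,0],[0,0,-2.5,0],[0,0,-2.5,0],[0,0,-2.5,0],[0,0,-2.5,0],[0,0,-2.5,0]]' 0 45
cat > plate.py <<'E'
from h import *
import sys
tag=sys.argv[1]
s=telemetry.state(); tx,ty,tz=s['eef_pos']; R=Ro.from_quat(s['eef_rot']).as_matrix()
print('rep',np.round(s['eef_pos'],4),'jaw yaw',np.degrees(np.arctan2(R[1,1],R[0,1])),'gap',s['finger_gap'],'f',np.round(s['ft_force'],1))
for n in('scene','top'):
    c=shot(n,n[0]+tag);P=cloud(c);hsv=cv2.cvtColor(c['color'],cv2.COLOR_RGB2HSV);H,S,V=[hsv[...,i] for i in range(3)]
    zp=tz-.0
    m=(np.hypot(P[...,0]-tx,P[...,1]-ty)<.145)&(abs(P[...,2]-zp)<.03)&(H>8)&(H<32)&(V>60)
    m=cv2.morphologyEx(m.astype(np.uint8),cv2.MORPH_OPEN,np.ones((3,3)))>0
    q=P[m]
    for _ in range(6):
        u,sv,vt=np.linalg.svd(q-q.mean(0),full_matrices=False); nn=vt[2]*np.sign(vt[2,2]); d=(q-q.mean(0))@nn; q=q[abs(d)<.005]
    z0=q.mean(0)[2]
    mm=m&(abs((P-q.mean(0))@nn)<.008)
    uv=np.argwhere(mm)[:,::-1]
    # height at tool
    zt=q.mean(0)[2]-((np.array([tx,ty])-q.mean(0)[:2])@nn[:2])/nn[2]
    w=onplane(c,uv,zt); r=cv2.minAreaRect((w[:,:2]*1000).astype(np.float32))
    print(n,'n',np.round(nn,3),'z at tool',round(zt,4),len(q),'rect',[np.round(a,1) for a in r])
E
python3 plate.py 11
```

```text
time: 23.7
eef_pos: [0.4672, 0.3059, 0.1691]
eef_rot: [-0.644, 0.765, 0.0, -0.0]
ft_force: [-0.6, -0.3, -0.5]
finger_gap: 0.0101
rep [0.4672 0.3059 0.1691] jaw yaw 170.11183368371823 gap 0.010094037850595173 f [-0.6 -0.3 -0.5]
scene n [-0.009  0.001  1.   ] z at tool 0.1849 2251 rect [array([471.5, 306.6]), array([144.9, 213.3]), np.float64(79.3)]
top n [-0.015  0.003  1.   ] z at tool 0.1828 4583 rect [array([468.2, 305.8]), array([143. , 209.7]), np.float64(80.9)]
```

```bash
python3 -c "
from h import *
goto(.538,.033,.169,-8.5,'x')"
```

```text
t 23.8 pos [0.4673 0.3059 0.1692] j6 -0.82 j1 0.58 gap 0.0109 f [-0.8 -0.4 -0.3]
shift cm [ 2.567e+01 -1.166e+01  2.000e-02] turn -0.024 dist mm 282 zaxis [-0. -0. -1.]
```

```bash
python3 -m jog '[[1.5,-0.7,0,0],[4.5,-2,0,0],[8.5,-3.9,0,-0.01],[12.8,-5.8,0,-0.024],[17,-7.7,0,-0.024],[21,-9.5,0,-0.024],[24,-10.9,0,-0.024],[25.3,-11.5,0,-0.024]]'; python3 -m jog '[[0.35,-0.15,0,0],[0.35,-0.15,1,0],[0.35,-0.15,2.5,0],[0.35,-0.15,4,0],[0.35,-0.15,4.6,0],[0.35,-0.15,4.6,0],[0.35,-0.15,4.6,0],[0.35,-0.15,4.6,0]]'; python3 plate.py 12; python3 -c "
from h import *
c=load('s12')
cv2.imwrite('pics/s12c.png',cv2.resize(c['color'][100:320,260:520,::-1],None,fx=2.7,fy=2.7))
goto(.538,.033,.041,-8.5,'x')"
```

```text
time: 24.8
eef_pos: [0.5373, 0.0345, 0.1694]
eef_rot: [-0.652, 0.759, -0.0, -0.0]
ft_force: [0.2, -0.0, -1.2]
finger_gap: 0.0106
time: 25.8
eef_pos: [0.5387, 0.0333, 0.124]
eef_rot: [-0.653, 0.758, -0.0, 0.0]
ft_force: [-0.2, -0.3, -1.5]
finger_gap: 0.0109
rep [0.5387 0.0333 0.124 ] jaw yaw 171.4830161210631 gap 0.010937417690376415 f [-0.2 -0.3 -1.5]
scene n [-0.002 -0.017  1.   ] z at tool 0.1388 1035 rect [array([540.2,  34.9]), array([140.3, 211.7]), np.float64(81.9)]
top n [-0.028 -0.044  0.999] z at tool 0.1372 1378 rect [array([537.3,  29.5]), array([130. , 210.7]), np.float64(81.6)]
t 25.9 pos [0.5385 0.0333 0.1238] j6 -1.36 j1 0.06 gap 0.0105 f [ 0.4 -0.4 -0.2]
shift cm [0.04 0.06 8.28] turn -0.0 dist mm 83 zaxis [ 0.001  0.    -1.   ]
```

View pics/s12c.png

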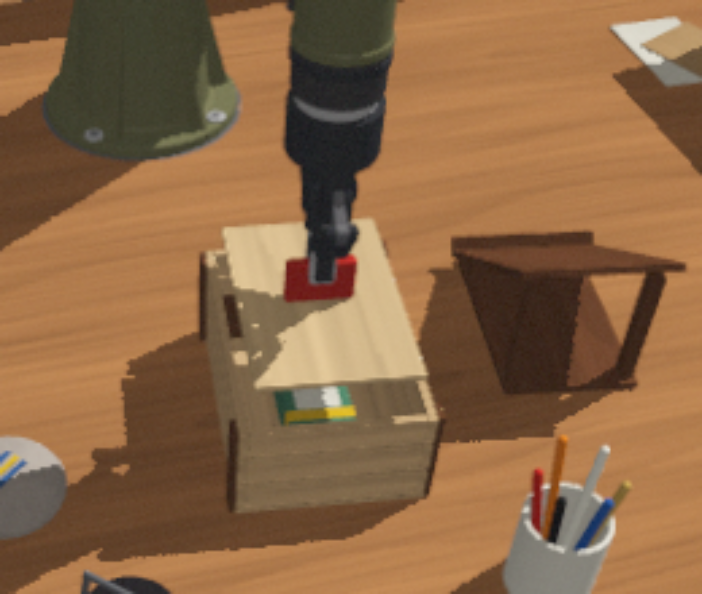

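```bash
python3 -m jog '[[0.05,0,0.5,0],[0.05,0,1.2,0],[0.05,0,2,0],[0.05,0,2.8,0],[0.05,0,3.4,0],[0.05,0,3.8,0],[0.05,0,4.1,0],[0.05,0,4.3,0]]';  python3 -c "
from h import *
for n in('scene','top'):
    c=shot(n,n[0]+'13')
    q=c['color'][150:310,310:450] if n=='scene' else c['color'][180:330,200:340]
    cv2.imwrite(f'pics/{n[0]}13c.png',cv2.resize(q[:,:,::-1],None,fx=4,fy=4,interpolation=cv2.INTER_CUBIC))
goto(.538,.033,.041,-8.5,'x')"
```

```text
time: 26.9
eef_pos: [0.5382, 0.0328, 0.0804]
eef_rot: [-0.653, 0.758, -0.0, 0.0]
ft_force: [0.2, -1.1, -1.0]
finger_gap: 0.0104
t 27.0 pos [0.538  0.0328 0.0803] j6 -1.36 j1 0.06 gap 0.0104 f [ 0.2 -0.5 -1. ]
shift cm [-0.02  0.    3.93] turn -0.0 dist mm 39 zaxis [-0.  0. -1.]
```

View pics/s13c.png

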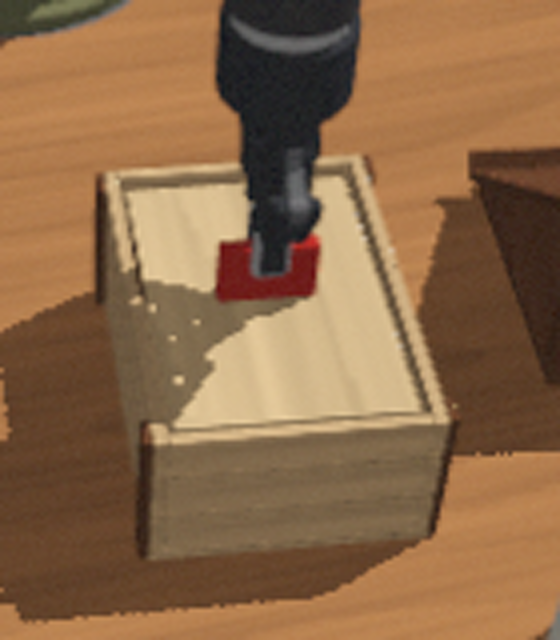

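View pics/t13c.png

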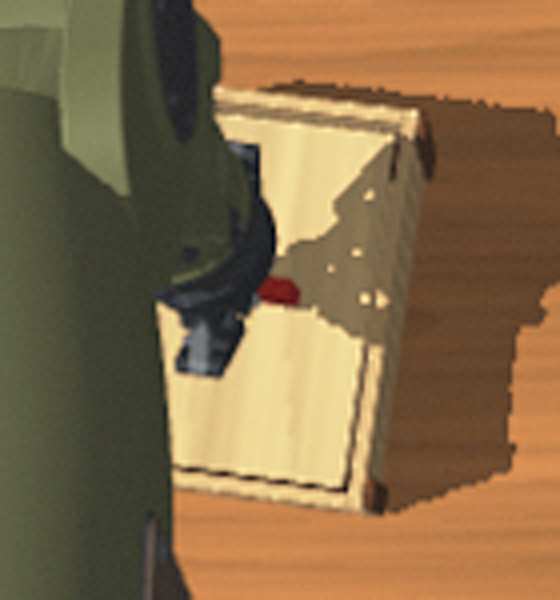

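Both crops show the plate dropped inside the rim, with a gap visible on every side. I lower it slowly onto the ledges.

```bash
python3 -m jog '[[0,0,0.5,0],[0,0,1.1,0],[0,0,1.8,0],[0,0,2.5,0],[0,0,3,0],[0,0,3.3,0],[0,0,3.5,0],[0,0,3.6,0]]';  python3 -m jog '[[0,0,0.05,0],[0,0,0.1,0],[0,0,0.15,0],[0,0,0.2,0],[0,0,0.25,0],[0,0,0.3,0],[0,0,0.3,0],[0,0,0.3,0]]'
```

```text
time: 28.0
eef_pos: [0.5382, 0.0328, 0.0444]
eef_rot: [-0.653, 0.758, -0.0, 0.0]
ft_force: [0.0, -0.1, -1.8]
finger_gap: 0.011
time: 29.0
eef_pos: [0.5389, 0.0327, 0.0424]
eef_rot: [-0.653, 0.758, -0.001, 0.001]
ft_force: [0.4, -1.9, 8.6]
finger_gap: 0.0107
```

```bash
python3 -m jog '[[0,0,0,0],[0,0,0,0],[0,0,0,0],[0,0,0,0],[0,0,0,0],[0,0,-1,0],[0,0,-3.5,0],[0,0,-7,0]]' 4.5 40; python3 -c "
from h import *
goto(.52,-.3,.15,-8.5,'x')
goto(.518,-.4438,.10,-8.5,'x')"
```

```text
time: 30.0
eef_pos: [0.5374, 0.0328, 0.1121]
eef_rot: [-0.653, 0.758, 0.0, -0.001]
ft_force: [0.5, -0.1, -0.1]
finger_gap: 0.0449
t 30.0 pos [0.5374 0.0328 0.1121] j6 -1.36 j1 0.06 gap 0.0449 f [ 0.5 -0.1 -0.1]
shift cm [33.17 -3.2  -3.79] turn -0.0 dist mm 335 zaxis [-0.001 -0.    -1.   ]
t 30.0 pos [0.5374 0.0328 0.1121] j6 -1.36 j1 0.06 gap 0.0449 f [ 0.5 -0.1 -0.1]
shift cm [47.42 -5.14  1.21] turn -0.0 dist mm 477 zaxis [-0.001 -0.    -1.   ]
```

```bash
python3 -m jog '[[3,-0.3,0,0],[8,-0.9,0,0.15],[14,-1.5,0,0.33],[20,-2.2,0,0.5],[26,-2.8,0,0.68],[32,-3.5,0,0.86],[38,-4.1,0,1.04],[43,-4.7,0,1.2]]' 8.5 40; python3 -c "
from h import *
for n in('scene','top'):
    c=shot(n,n[0]+'14')
    q=c['color'][150:310,310:450] if n=='scene' else c['color'][180:330,200:340]
    cv2.imwrite(f'pics/{n[0]}14c.png',cv2.resize(q[:,:,::-1],None,fx=4,fy=4,interpolation=cv2.INTER_CUBIC))
    P=cloud(c); a=np.radians(-8.5);e=np.array([np.cos(a),np.sin(a)]);f=np.array([-e[1],e[0]])
    L=np.dstack([(P[...,:2]-[.5395,.0335])@e,(P[...,:2]-[.5395,.0335])@f])
    m=(abs(L[...,0])<.095)&(abs(L[...,1])<.06)&(P[...,2]>.03)&(P[...,2]<.075)
    q=P[m]; u,s,vt=np.linalg.svd(q-q.mean(0),full_matrices=False); print(n,m.sum(),'plate n',np.round(vt[2],4),'z',np.round(np.percentile(q[:,2],[2,50,98]),4))
    hsv=cv2.cvtColor(c['color'],cv2.COLOR_RGB2HSV);H,S,V=[hsv[...,i] for i in range(3)]
    m=((H<5)|(H>174))&(S>150)&(V>60)&(abs(L[...,0])<.05)&(abs(L[...,1])<.06)
    uv=np.argwhere(m&(P[...,2]>.092))[:,::-1]; w=onplane(c,uv,.096); l=np.c_[(w[:,:2]-[.5395,.0335])@e,(w[:,:2]-[.5395,.0335])@f];print('handle top',l.min(0),l.max(0),l.mean(0),np.percentile(P[m][:,2],98))
goto(.518,-.4438,.10,-8.5,'y')"
```

```text
time: 31.0
eef_pos: [0.5207, -0.402, 0.1123]
eef_rot: [-0.108, 0.994, -0.0, 0.0]
ft_force: [0.2, -0.3, 0.2]
finger_gap: 0.0851
scene 2043 plate n [-6.e-04  7.e-04 -1.e+00] z [0.0551 0.0583 0.0697]
handle top [-0.00644242 -0.02824494] [0.0126115  0.02933562] [0.00078127 0.00044982] 0.10002820692672487
top 3621 plate n [ 1.e-04 -2.e-04  1.e+00] z [0.0515 0.0559 0.0602]
handle top [-0.00851338 -0.0287154 ] [0.0038096  0.02873824] [-0.00217537 -0.00032604] 0.09900092159690115
t 31.1 pos [ 0.5204 -0.4047  0.1118] j6 -0.88 j1 -0.66 gap 0.0849 f [0.4 0.2 0.6]
shift cm [ 1.06 -3.76  1.19] turn 0.363 dist mm 41 zaxis [ 0.001 -0.003 -1.   ]
```

View pics/s14c.png

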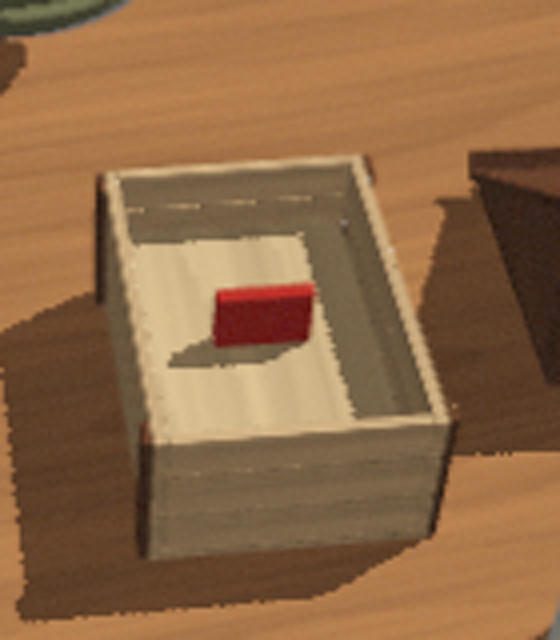

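View pics/t14c.png

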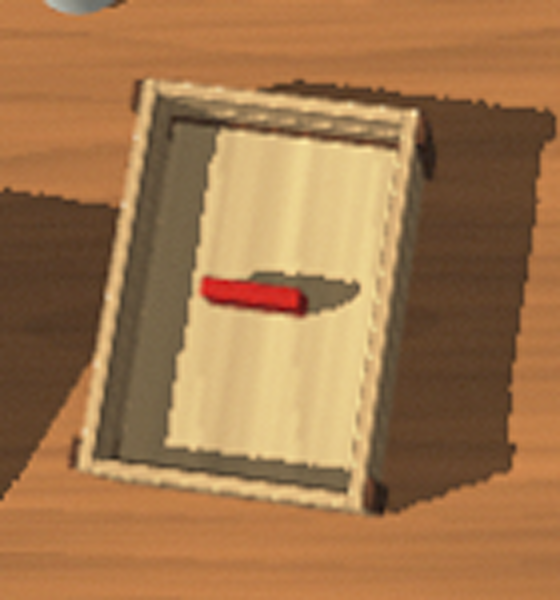

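Divider is level: plate top at z = 0.056, normal vertical, handle centred in the crate to within about 2 mm. Now the chosen tin.

```bash
python3 -m jog '[[0.5,-2,0,0.15],[1.06,-3.76,0,0.3],[1.06,-3.76,0,0.363],[1.06,-3.76,1.5,0.363],[1.06,-3.76,3.5,0.363],[1.06,-3.76,5.5,0.363],[1.06,-3.76,6.5,0.363],[1.06,-3.76,6.5,0.363]]' 8.5 40; python3 -c "
from h import *
c=shot('scene','s15')
cv2.imwrite('pics/s15c.png',cv2.resize(c['color'][160:360,60:300,::-1],None,fx=3,fy=3))
goto(.518,-.4438,-.033,-8.5,'y')"
```

```text
time: 32.1
eef_pos: [0.5183, -0.4374, 0.0454]
eef_rot: [0.07, 0.998, 0.001, -0.001]
ft_force: [-0.1, -0.2, 1.3]
finger_gap: 0.0855
t 32.15 pos [ 0.5188 -0.438   0.0463] j6 -0.56 j1 -0.7 gap 0.0847 f [ 0.6 -0.  -0.3]
shift cm [-0.   -0.59  7.93] turn 0.008 dist mm 80 zaxis [-0.  0. -1.]
```

View pics/s15c.png

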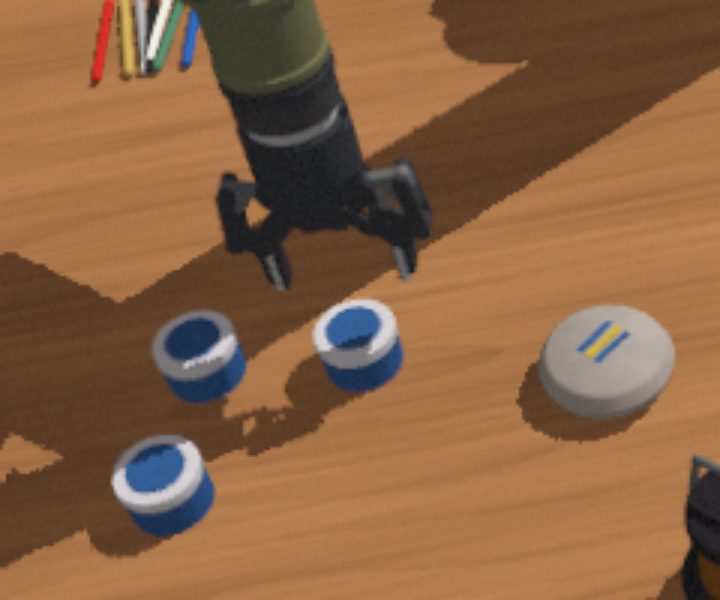

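The crop shows the open gripper above the chosen tin at (358,342), with the other two tins clear to the left. I correct y by 6 mm and descend.

```bash
python3 -m jog '[[0,-0.6,0,0.008],[0,-0.6,0,0.008],[0,-0.6,1,0.008],[0,-0.6,2.5,0.008],[0,-0.6,4.5,0.008],[0,-0.6,6.5,0.008],[0,-0.6,7.6,0.008],[0,-0.6,7.9,0.008]]'; python3 -m jog '[[0,0,0,0],[0,0,0,0],[0,0,0,0],[0,0,0,0],[0,0,0,0],[0,0,0,0],[0,0,0,0],[0,0,0,0]]' 0 40;python3 -c "
from h import *
a=np.radians(-8.5); e=np.array([np.cos(a),np.sin(a)]); t=np.array([.539,.033])-.057*e; print(t)
goto(t[0],t[1],.09,-8.5,'y')"
```

```text
time: 33.15
eef_pos: [0.5174, -0.4438, -0.0339]
eef_rot: [0.074, 0.997, 0.001, -0.001]
ft_force: [-0.5, -0.0, -0.1]
finger_gap: 0.0848
time: 34.15
eef_pos: [0.5186, -0.4448, -0.0318]
eef_rot: [0.074, 0.997, -0.0, 0.001]
ft_force: [-0.6, 0.2, 6.2]
finger_gap: 0.0628
[0.4826261  0.04142514]
t 34.15 pos [ 0.5186 -0.4448 -0.0318] j6 -0.56 j1 -0.71 gap 0.0628 f [-0.6  0.2  6.2]
shift cm [ 10.75  47.54 -12.22] turn -0.0 dist mm 503 zaxis [ 0.001 -0.001 -1.   ]
```

```bash
python3 -m jog '[[0,0,-1.5,0],[0,0,-5,0],[0.5,2,-10,0],[1.7,7.5,-12.3,0],[3,13.3,-12.3,0],[4.4,19.3,-12.3,0],[5.7,25.3,-12.3,0],[7,31,-12.3,0]]'; python3 -m jog '[[1.2,5.2,0,0],[2.3,10,0,0],[3.2,14,0,0],[3.6,15.9,0,0],[3.75,16.5,0,0],[3.75,16.5,0,0],[3.75,16.5,0,0],[3.75,16.5,0,0]]'; python3 -c "
from h import *
c=shot('scene','s16')
cv2.imwrite('pics/s16c.png',cv2.resize(c['color'][100:320,260:520,::-1],None,fx=2.7,fy=2.7))
goto(.4826,.0414,.026,-8.5,'y')"
```

```text
time: 35.15
eef_pos: [0.494, -0.1255, 0.0908]
eef_rot: [0.074, 0.997, 0.0, 0.0]
ft_force: [0.8, 1.0, -2.1]
finger_gap: 0.063
time: 36.15
eef_pos: [0.4822, 0.0405, 0.0904]
eef_rot: [0.075, 0.997, -0.0, -0.0]
ft_force: [-0.9, -0.6, -3.1]
finger_gap: 0.0627
t 36.2 pos [0.4822 0.0407 0.0904] j6 0.23 j1 0.08 gap 0.0623 f [ 0.8  0.4 -2.2]
shift cm [-0.03  0.08  6.44] turn -0.002 dist mm 64 zaxis [-0. -0. -1.]
```

View pics/s16c.png

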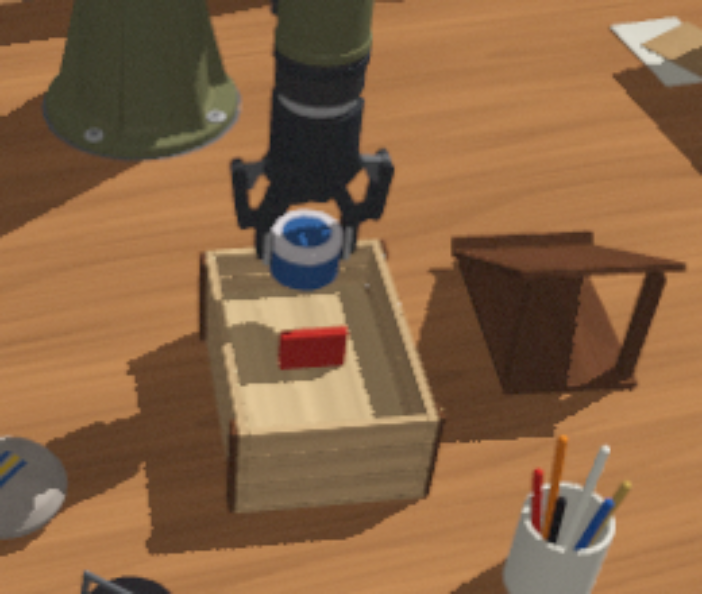

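The tin hangs upright above the crate's near half, clear of the handle. I lower it.

```bash
python3 -m jog '[[0,0,1,0],[0,0,2.2,0],[0,0,3.5,0],[0,0,4.7,0],[0,0,5.5,0],[0,0,5.9,0],[0,0,6.1,0],[0,0,6.2,0]]'; python3 -m jog '[[0,0,0.05,0],[0,0,0.1,0],[0,0,0.15,0],[0,0,0.2,0],[0,0,0.25,0],[0,0,0.25,0],[0,0,0.25,0],[0,0,0.25,0]]'
```

```text
time: 37.2
eef_pos: [0.4825, 0.0414, 0.0286]
eef_rot: [0.074, 0.997, 0.0, 0.0]
ft_force: [-0.1, 0.8, -2.1]
finger_gap: 0.0627
time: 38.2
eef_pos: [0.4822, 0.0413, 0.0259]
eef_rot: [0.074, 0.997, -0.0, 0.0]
ft_force: [0.2, 0.4, -2.6]
finger_gap: 0.063
```

```bash
python3 -m jog '[[0,0,0.04,0],[0,0,0.08,0],[0,0,0.12,0],[0,0,0.15,0],[0,0,0.15,0],[0,0,0.15,0],[0,0,0.15,0],[0,0,0.15,0]]'
```

```text
time: 39.2
eef_pos: [0.4821, 0.0414, 0.0244]
eef_rot: [0.074, 0.997, 0.0, 0.0]
ft_force: [-0.2, -0.9, -2.4]
finger_gap: 0.063
```

```bash
python3 -m jog '[[0,0,0.03,0],[0,0,0.06,0],[0,0,0.09,0],[0,0,0.12,0],[0,0,0.12,0],[0,0,0.12,0],[0,0,0.12,0],[0,0,0.12,0]]'
```

```text
time: 40.2
eef_pos: [0.4822, 0.0414, 0.0242]
eef_rot: [0.074, 0.997, 0.0, 0.0]
ft_force: [-4.2, -1.3, 10.6]
finger_gap: 0.0629
```

Contact at 10.6 N. I release and withdraw upward and back.

```bash
python3 -m jog '[[0,0,-0.05,0],[0,0,-0.05,0],[0,0,-0.05,0],[0,0,-0.05,0],[0,0,-0.05,0],[0,0,-1,0],[0,0,-3.5,0],[0,0,-7,0]]' 8.3 40; python3 -m jog '[[0,0,-3,0],[0,-3,-5,0],[0,-8,-5,0],[0,-13,-5,0],[0,-18,-5,0],[0,-23,-5,0],[0,-28,-5,0],[0,-28,-5,0]]'; python3 -c "
from h import *
for n in('scene','top'):
    c=shot(n,n[0]+'17')
    q=c['color'][150:310,310:450] if n=='scene' else c['color'][180:330,200:340]
    cv2.imwrite(f'pics/{n[0]}17c.png',cv2.resize(q[:,:,::-1],None,fx=4,fy=4,interpolation=cv2.INTER_CUBIC))
    P=cloud(c)
    m=(np.hypot(P[...,0]-.4826,P[...,1]-.0414)<.029)&(P[...,2]>.085); q=P[m]; u,s,vt=np.linalg.svd(q-q.mean(0),full_matrices=False); print(n,m.sum(),'tin top z',np.median(q[:,2]),'n',np.round(vt[2],3),q.mean(0))
    a=np.radians(-8.5);e=np.array([np.cos(a),np.sin(a)]);f=np.array([-e[1],e[0]]);L=np.dstack([(P[...,:2]-[.5395,.0335])@e,(P[...,:2]-[.5395,.0335])@f])
    m=(L[...,0]>.02)&(L[...,0]<.09)&(abs(L[...,1])<.06)&(P[...,2]<.07)&(P[...,2]>.03); q=P[m];u,s,vt=np.linalg.svd(q-q.mean(0),full_matrices=False);print('plate',m.sum(),np.round(np.percentile(q[:,2],[5,50,95]),4),np.round(vt[2],3))
goto(.48,-.2,.1)"
```

```text
time: 41.2
eef_pos: [0.4813, 0.0413, 0.0938]
eef_rot: [0.074, 0.997, -0.0, -0.001]
ft_force: [0.4, 0.3, 0.8]
finger_gap: 0.083
time: 42.2
eef_pos: [0.4403, -0.2385, 0.1439]
eef_rot: [0.077, 0.997, -0.001, 0.0]
ft_force: [-0.5, 0.1, -0.4]
finger_gap: 0.0832
scene 296 tin top z 0.10055092782592628 n [ 0.03  -0.04   0.999] [0.48432246 0.04034624 0.10027258]
plate 782 [0.0557 0.0582 0.0606] [-0.007  0.    -1.   ]
top 491 tin top z 0.09824781835897456 n [-0.009 -0.002  1.   ] [0.48258106 0.04134492 0.0982286 ]
plate 1353 [0.0525 0.0559 0.0592] [-0.003  0.002 -1.   ]
t 42.3 pos [ 0.4404 -0.2357  0.1435] j6 -0.34 j1 -0.49 gap 0.0829 f [-0.4 -0.2 -0.3]
shift cm [-3.38  4.12  4.36] turn 0 dist mm 69 zaxis [ 0.  0. -1.]
```

View pics/s17.png

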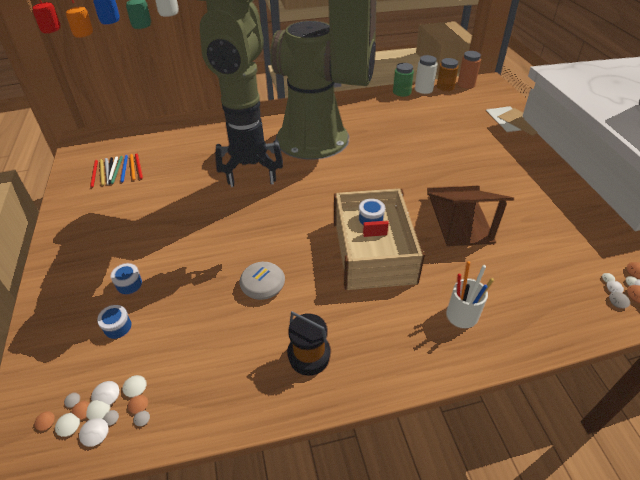

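View pics/t17.png

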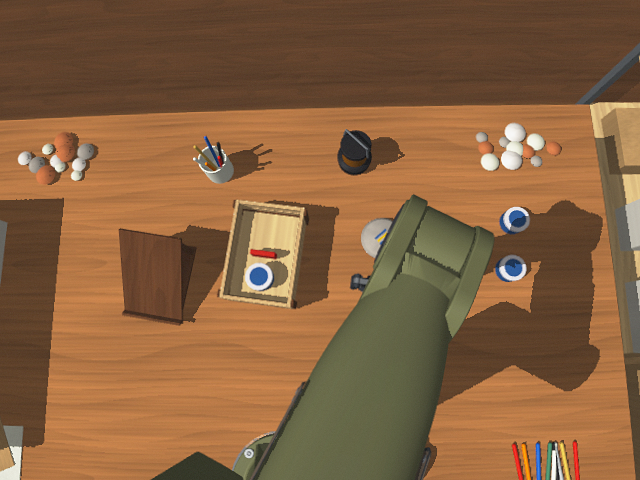

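View pics/s17c.png

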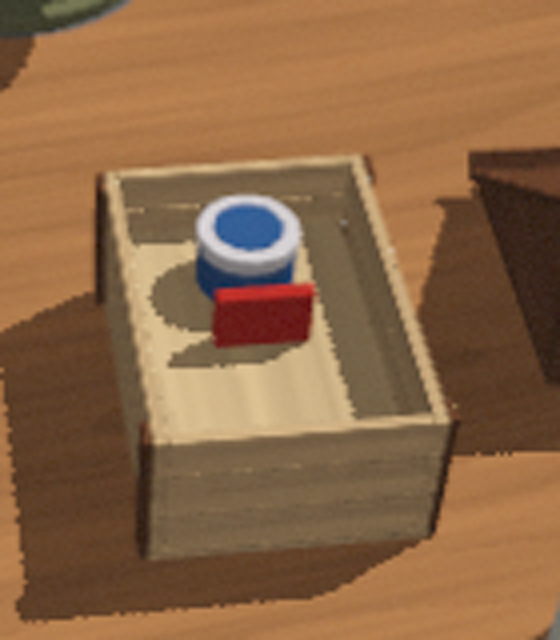

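The scene view shows the tin upright at (372,210) on the level divider beside the red handle at (375,228). The stone (262,280), lantern (308,345) and pen jar (465,303) look unmoved, and the arm is clear. The tin top measures 0.098 to 0.100 m (0.098 expected). I hand in.

```bash
python3 -c "
from h import *
print(order.sign_off())"
```

```text
the job is handed in; nothing more can be done
None
```

The crate is packed in the order asked and handed in at about 42 s of the 72 s limit.

- **Green box:** it lies flat on the crate floor between the ledges, white panel up. This was seen in the camera view before the divider went over it.
- **Divider:** it rests level on the ledges, with its top face at 0.056–0.058 m (0.056 expected) and the handle within about 2 mm of the crate's centre.
- **Blue tin:** I took the leftmost of the three. It stands lid up beside the handle, with its top at 0.098–0.100 m (0.098 expected).
- **Setting down:** each piece was lowered in small steps until contact, at 9–13 N, before I let go.
- **Left alone:** the stone, lantern and pen jar look unmoved in the last pictures. I compared them by eye and did not re-measure them.

**What disagreed:**
- **Fingertip height:** the camera depth put the real fingertips about 39 mm above the reported TCP when shut. Because of this the first two closes on the box shut on air just above it, and the box did not move. I then worked from the camera heights.
- **Top surfaces:** the scene camera's depth read about 2 mm higher than the top camera's.
- **Tin tilt:** the scene camera's fit of the tin's lid came out about 3 degrees off level, from few points on a stepped lid. The top camera showed it upright.

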